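# Change the batch in the slide dryer and set its timer

## Task

Run the next batch in the slide dryer. Take out the finished tray (black grip) and lay it flat on the aluminium cooling plate; slide every waiting tray fully home, grip outwards, into a slot that matches its thickness (thin orange in the low slots, thick blue in the tall ones); and roll the two thumbwheels until the timer window reads 25. Then, with all that done, press the green start button fully down and let go; leave the carton, cup and jar where they stand.

Things in the scene. Friction and masses are not known exactly. Their poses are not given: they have to be found in the camera images.
- dryer: Slide dryer: low white appliance, fixed, 505 mm wide (y), 185 mm deep (x). Origin on the worktop; x leads into the slots, y left. Aluminium sill 14 mm high from x = -0.105 m to the face at -0.05; four slots 80 mm apart, between walls with round noses to x = -0.058; cover 50 mm high. At the left a grey console 66 mm high: timer window, two thumbwheels, start button.
- tens_rim_top (a point): Highest point of the knurled rim of the left-hand (tens) thumbwheel: black ribbed wheel 72 mm across, 18 mm wide, axle along the dryer's y, standing 12 mm proud of the level console top. Rims are 66 mm apart. Frame as the dryer's; this point does not turn with the wheel.
- units_rim_top (a point): The same for the right-hand (units) thumbwheel. The two digits, white on black, show side by side in the window between the wheels, tens on the left.
- tens_wheel (a joint): Turn of the tens thumbwheel, rad: digit d stands in the window at d x 0.6283 (0 to 9, stops 0.12 past 0 and 9). Grows as the top of the rim is rolled away from the robot (dryer +x). A light click detent holds each digit and pulls the wheel in from about 0.25 rad; about 2 N along the rim turns it.
- units_wheel (a joint): Turn of the units thumbwheel, rad: digit d stands in the window at d x 0.6283 (0 to 9, stops 0.12 past 0 and 9). Grows as the top of the rim is rolled away from the robot (dryer +x). A light click detent holds each digit and pulls the wheel in from about 0.25 rad; about 2 N along the rim turns it.
- start (a joint): Travel of the green start button in m: 0 out, 0.006 fully down; spring-loaded, about 5 N; counts as pressed beyond 0.004.
- start_top (a point): Centre of the top of the green start button, 26 mm across, pressed straight down; it stands 18 mm above the console between the slots and the thumbwheels.
- low_slot_1 (a point): Low slot, orange stripe over it: 64 mm wide, 12 mm high, for 9 mm trays. The point is where a tray's grip middle lies when the tray is fully home on the back stop: body inside, 2 mm past the face, grip outside. +x leads straight in, z up. Slot floor and sill in front are level, 30 mm below the point. It lies 28 mm in front of the face.
- low_slot_2 (a point): Low slot, orange stripe over it: 64 mm wide, 12 mm high, for 9 mm trays. The point is where a tray's grip middle lies when the tray is fully home on the back stop: body inside, 2 mm past the face, grip outside. +x leads straight in, z up. Slot floor and sill in front are level, 30 mm below the point. It lies 28 mm in front of the face.
- tall_slot_1 (a point): Tall slot, blue stripe over it: 64 mm wide, 20 mm high, for 17 mm trays. The point is where a tray's grip middle lies when the tray is fully home on the back stop: body inside, 2 mm past the face, grip outside. +x leads straight in, z up. Slot floor and sill in front are level, 30 mm below the point. It lies 28 mm in front of the face.
- tall_slot_2 (a point): Tall slot, blue stripe over it: 64 mm wide, 20 mm high, for 17 mm trays. The point is where a tray's grip middle lies when the tray is fully home on the back stop: body inside, 2 mm past the face, grip outside. +x leads straight in, z up. Slot floor and sill in front are level, 30 mm below the point. It lies 28 mm in front of the face.
- thin_tray_1_grip (a point): Middle of the grip of an orange tray with two flat stained smears; may be absent. Tray body 92 x 60 x 9 mm (x, y, z); a tongue 36 mm wide, 7 mm thick runs from its -x end and carries the grip, an upright fin 28 mm long (x), 10 mm thick (y), top 46 mm above the underside. Point: mid-fin, 30 mm above the underside, 76 mm behind the body's middle (body towards +x). z up. 110 g.
- thin_tray_2_grip (a point): Middle of the grip of an orange tray with two flat stained smears; may be absent. Tray body 92 x 60 x 9 mm (x, y, z); a tongue 36 mm wide, 7 mm thick runs from its -x end and carries the grip, an upright fin 28 mm long (x), 10 mm thick (y), top 46 mm above the underside. Point: mid-fin, 30 mm above the underside, 76 mm behind the body's middle (body towards +x). z up. 110 g.
- thick_tray_1_grip (a point): Middle of the grip of a blue tray with two chamber slides; may be absent. Tray body 92 x 60 x 17 mm (x, y, z); a tongue 36 mm wide, 7 mm thick runs from its -x end and carries the grip, an upright fin 28 mm long (x), 10 mm thick (y), top 46 mm above the underside. Point: mid-fin, 30 mm above the underside, 76 mm behind the body's middle (body towards +x). z up. 110 g.
- thick_tray_2_grip (a point): Middle of the grip of a blue tray with two chamber slides; may be absent. Tray body 92 x 60 x 17 mm (x, y, z); a tongue 36 mm wide, 7 mm thick runs from its -x end and carries the grip, an upright fin 28 mm long (x), 10 mm thick (y), top 46 mm above the underside. Point: mid-fin, 30 mm above the underside, 76 mm behind the body's middle (body towards +x). z up. 110 g.
- dried_thin_tray_grip (a point): Middle of the grip of an orange tray with a black grip, finished, at the start in low slot 2; may be absent. Tray body 92 x 60 x 9 mm (x, y, z); a tongue 36 mm wide, 7 mm thick runs from its -x end and carries the grip, an upright fin 28 mm long (x), 10 mm thick (y), top 46 mm above the underside. Point: mid-fin, 30 mm above the underside, 76 mm behind the body's middle (body towards +x). z up. 110 g.
- dried_thick_tray_grip (a point): Middle of the grip of a blue tray with a black grip, finished, at the start in tall slot 1; may be absent. Tray body 92 x 60 x 17 mm (x, y, z); a tongue 36 mm wide, 7 mm thick runs from its -x end and carries the grip, an upright fin 28 mm long (x), 10 mm thick (y), top 46 mm above the underside. Point: mid-fin, 30 mm above the underside, 76 mm behind the body's middle (body towards +x). z up. 110 g.
- cooling_plate: Flat ribbed aluminium cooling plate, fixed, 170 mm (x) by 100 mm (y), top 8 mm above the worktop; origin at the centre of its underside. A tray (138 mm long in all) fits on it lengthwise, grip middle 53 mm to one side of the plate's centre.
- slide_carton: Bystander: printed carton, 92 x 130 x 58 mm, origin at the centre of its underside. Leave it where it is.
- specimen_cup: Bystander: specimen cup with an orange lid, 66 mm across, 70 mm high, origin at its underside. Leave it where it is.
- specimen_jar: Bystander: cream screw-lid jar, 46 mm across, 72 mm high, origin at its underside. Leave it where it is.

How it is judged (in metres and radians):
On the way, in this order (a step that is already met when the one before it is completed fails the run):
1. the dried tray lies flat on the cooling plate, every other tray is home in a slot of its thickness and the timer reads 25 (z of dried_thin_tray_grip in the frame of cooling_plate between 0.034 and 0.042 m and horizontal distance between each of dried_thin_tray_grip, dried_thick_tray_grip and cooling_plate below 0.12 m and angle between each of dried_thin_tray_grip, dried_thick_tray_grip's own z axis and vertical below 0.06 rad and z of dried_thick_tray_grip in the frame of cooling_plate between 0.034 and 0.042 m and ((distance between thin_tray_1_grip and low_slot_1 below 0.009 m and angle between the x axis of thin_tray_1_grip and the x axis of dryer, either way round below 0.08 rad) or (distance between thin_tray_1_grip and low_slot_2 below 0.009 m and angle between the x axis of thin_tray_1_grip and the x axis of dryer, either way round below 0.08 rad)) and ((distance between thin_tray_2_grip and low_slot_1 below 0.009 m and angle between the x axis of thin_tray_2_grip and the x axis of dryer, either way round below 0.08 rad) or (distance between thin_tray_2_grip and low_slot_2 below 0.009 m and angle between the x axis of thin_tray_2_grip and the x axis of dryer, either way round below 0.08 rad)) and ((distance between thick_tray_1_grip and tall_slot_1 below 0.009 m and angle between the x axis of thick_tray_1_grip and the x axis of dryer, either way round below 0.08 rad) or (distance between thick_tray_1_grip and tall_slot_2 below 0.009 m and angle between the x axis of thick_tray_1_grip and the x axis of dryer, either way round below 0.08 rad)) and ((distance between thick_tray_2_grip and tall_slot_1 below 0.009 m and angle between the x axis of thick_tray_2_grip and the x axis of dryer, either way round below 0.08 rad) or (distance between thick_tray_2_grip and tall_slot_2 below 0.009 m and angle between the x axis of thick_tray_2_grip and the x axis of dryer, either way round below 0.08 rad)) and value of joint tens_wheel between 1.1 and 1.414 rad and value of joint units_wheel between 2.985 and 3.299 rad), for 0.2 s.
2. the start button is pressed fully down (value of joint start above 0.004 m), for 0.05 s.
At the end, for the whole second after the job is handed in: Dried tray flat on the cooling plate (within 0.06 rad); each other tray in a slot of its thickness, grip centre within 9 mm of home, within 0.08 rad; wheels within 0.157 rad of 2 and 5; start button pressed beyond 4 mm after that and out again; all at rest (all of step 1 and value of joint start below 0.002 m and linear speed of each of thin_tray_1, thin_tray_2, thick_tray_1, thick_tray_2, dried_thin_tray, dried_thick_tray below 0.02 m/s); the robot touches nothing.
It fails at once if the slide carton is moved more than 30 mm (distance of slide_carton from where it was at the start of the episode above 0.03 m).
It fails at once if the specimen cup is moved more than 30 mm (distance of specimen_cup from where it was at the start of the episode above 0.03 m).
It fails at once if the specimen jar is moved more than 30 mm (distance of specimen_jar from where it was at the start of the episode above 0.03 m).
Of dried_thin_tray, dried_thick_tray only 1 to 1 are there at a start; the rules pass over those that are not, and their reading is None.
Of thin_tray_1, thin_tray_2, thick_tray_1, thick_tray_2 only 3 to 4 are there at a start; the rules pass over those that are not, and their reading is None.
At some moment in a run one of thin_tray_1, thin_tray_2, thick_tray_1, thick_tray_2, dried_thin_tray, dried_thick_tray may be knocked a few centimetres aside while the robot is not near it.
Once in a run the grip may slacken for a moment while it holds something.
It also fails if it takes over 210 s, if anything falls off the work surface, if the arm or the gripper's body presses on something with over 40 N, if the wrist force passes 120 N, or if a joint passes its speed limit or range.

## Robot

A 6-joint arm with a two-finger parallel gripper is mounted at the origin on a cart in front of the work surface, level with it; the furniture and walls round the work are solid. World frame = base frame: x ahead of the robot, y to its left, z up, the work surface at z = 0. Lengths are in mm, angles in rad, forces in N, time in s.
With the tool pointing down it reaches from about 275 to 1000 mm from the base axis. Payload 8.4 kg.
Tool frame: the origin (TCP) lies midway between the tips of the shut fingers; the grasp point (between the pads) lies 19 mm behind it; z points along the fingers, y is the line along which they close (so a half turn about z gives the same grasp; the last joint's range is limited). The gripper opens to 85 mm and grips with 20 to 120 N. Pads are 22 mm wide; open, the fingers measure 114 mm over their backs; the gripper's body (76 mm by 85 mm) begins 54 mm behind the grasp point. The pads swing forward as they close: fully open they stand 13 mm farther back than shut.
Start: joints at [1.279, 0.353, 1.633, -0, 1.155, -0.002], TCP at [178.599, 598.941, 231.281] pointing down, gripper open.
Joint ranges: [-2.63, 2.63], [-0.92, 2.1], [0.06, 2.66], [-1.3, 4.44], [0, 2.69], [-3.02, 3.02]. Speed limits (rad/s): [2.22, 2.22, 2.79, 3.14, 3.14, 3.14].

## Interface

Orientations are given as [roll, pitch, yaw] about the fixed x, y, z axes, in that order (R = Rz(yaw) Ry(pitch) Rx(roll)).
In Python, from rig import * gives the robot as it stands.
- The arm moves only by the shell command python3 -m jog 'ROWS' [FORCE]. ROWS is JSON, a list of rows, each an object of numbers: "x", "y", "z": the shift along the tool's x, y, z in cm; "spin": the turn about the tool's z in rad; "grip": the closure, from 0 (fully open) to 1 (shut). In form: [{"x": .., "y": .., "z": .., "spin": .., "grip": ..}, ...]. A call has 1 to 20 rows; each row shifts and turns the commanded pose from where the row before left it, along the tool's axes as they then stand; what a row does not reach is not made up. A row lasts 1/12 s, in which the tool goes at most 41.7 mm and 7.16 degrees, less where a joint would pass 70% of its speed; a pose out of reach is approached as far as the arm can. A call with a gripper value outside its range is refused whole. The fingers move at their own pace and stop on an object; FORCE is the grip in N (left out, the last holds). Time passes only in rows, so rows that do not move let the fingers close. It gives the time, the measured TCP pose, the force, the opening and the grip force at its end, in the units of the state.
- sense(): the state, without advancing time (a new reading comes with each control period).
- grab_frame(name): name is "scene" or "side" or "wrist"; returns a dict with "pixels" (420x560x3 uint8, blue, green, red), "camera_matrix" (3x3 intrinsics, pixels), "rvec" (rotation vector, rad) and "tvec" (3), from world to camera coordinates, as OpenCV has them; the wrist camera has in their place "T_tool_cam" (4x4, takes a point from camera to tool coordinates, whose origin is the TCP and whose axes are the flange's). Camera axes: x right, y down, z forward; pixel columns grow to the right and rows downward; lengths in mm; the calibration is good to about 2 mm. A picture is of the moment at which its call begins: read the wrist's pose just before it. There is no depth.
- sign_off(): hands the job in; it is judged then, once.
The state is a dict: "clock": time; "qpos": joint angles; "qvel": joint speeds; "joint_efforts": joint torques, N m; "eef_pos": TCP position; "tcp_rot": TCP orientation; "contact_force": force on the tool from outside, world axes, zero at the start; "wrist_torque": the same for the moment, N m; "opening": opening from 0.0 (shut) to 1.0 (fully open); "grasp_force": force on a finger pad.
Only numpy, scipy, OpenCV 4.12 (cv2) and the standard library are available. Lean on these libraries where they do the work, as an engineer would, in place of code of your own. Each camera call takes 0.05 s, during which the arm holds its last target. There are 200 camera calls.

## Working session

There is one attempt and no reset: what is moved stays moved. The work goes in short steps, Python scripts to look and compute and a shell command to move; the robot and the scene stay as the last step left them, time stands still between calls to the robot, and variables do not carry over. Pictures are saved under pics/ and viewed, at most 14 in all, crops included, and the job is handed in when it is done.

```bash
ls; mkdir -p pics
python3 - <<'E'
from rig import *
import cv2,numpy as np
s=sense();print(s)
for n in ["scene","side"]:
    f=grab_frame(n);cv2.imwrite(f"pics/{n}0.png",f["pixels"])
    R=cv2.Rodrigues(np.array(f["rvec"]))[0];print(n,f["camera_matrix"],(-R.T@np.array(f["tvec"]).ravel()),R[2])
f=grab_frame("wrist");cv2.imwrite("pics/wrist0.png",f["pixels"]);print(f["camera_matrix"],f["T_tool_cam"])
E
```

```text
pics
{'clock': 0.0, 'qpos': array([ 1.27856700e+00,  3.53666670e-01,  1.63413474e+00,  4.06855890e-06,
        1.15522381e+00, -2.41361771e-03]), 'qvel': array([-4.60555968e-04,  8.66116330e-04, -4.02486762e-06,  4.66919731e-04,
        1.55020900e-04,  7.70313582e-04]), 'joint_efforts': array([-2.92674777e-03, -6.05267715e+01, -3.42070878e+01, -9.54729126e-05,
        9.48868110e-03,  2.79699054e-05]), 'eef_pos': array([178.47672293, 598.46799596, 230.54986734]), 'tcp_rot': array([-3.14016010e+00, -7.17756853e-06,  2.85177529e+00]), 'contact_force': array([0.31899979, 0.41417102, 0.24981197]), 'wrist_torque': array([ 0.02874899, -0.03197458, -0.01190622]), 'grasp_force': 0.0, 'opening': 1.0047474311299003}
scene [[439.407486     0.         286.27217576]
 [  0.         439.407486   208.83492171]
 [  0.           0.           1.        ]] [  27.52842346 -827.09749694 1244.28710394] [ 0.31949985  0.59031667 -0.7412463 ]
side [[507.18973141   0.         284.60725964]
 [  0.         507.18973141 211.41612302]
 [  0.           0.           1.        ]] [1408.47594569 -854.73810446  788.54811533] [-0.58927655  0.64048998 -0.49246901]
[[293.87298293   0.         275.5733738 ]
 [  0.         293.87298293 211.54963459]
 [  0.           0.           1.        ]] [[-8.33272871e-04 -9.54986576e-01 -2.96647849e-01  7.49498087e+01]
 [ 9.99999514e-01 -9.52209549e-04  2.56448416e-04 -8.42341063e-01]
 [-5.27375708e-04 -2.96647491e-01  9.54986905e-01 -1.42629071e+02]
 [ 0.00000000e+00  0.00000000e+00  0.00000000e+00  1.00000000e+00]]
```

View pics/scene0.png

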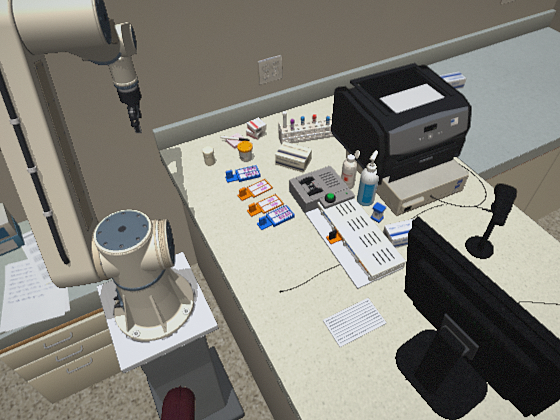

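View pics/side0.png

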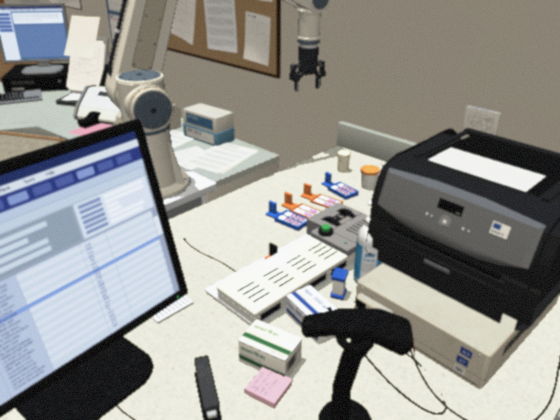

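View pics/wrist0.png

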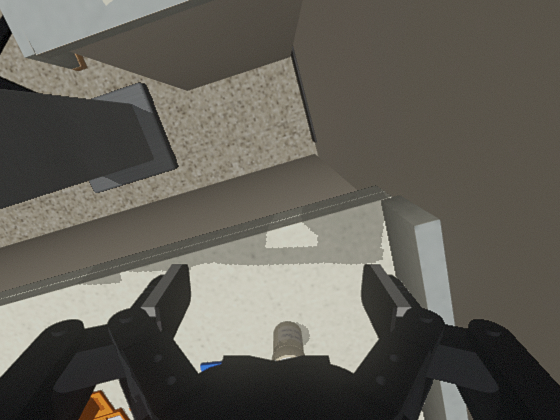

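Run:
```python
import cv2
a=cv2.imread("pics/scene0.png")[120:290,190:415];cv2.imwrite("pics/c1.png",cv2.resize(a,None,fx=3.5,fy=3.5,interpolation=cv2.INTER_CUBIC))
```

```text
(no output)
```

View pics/c1.png

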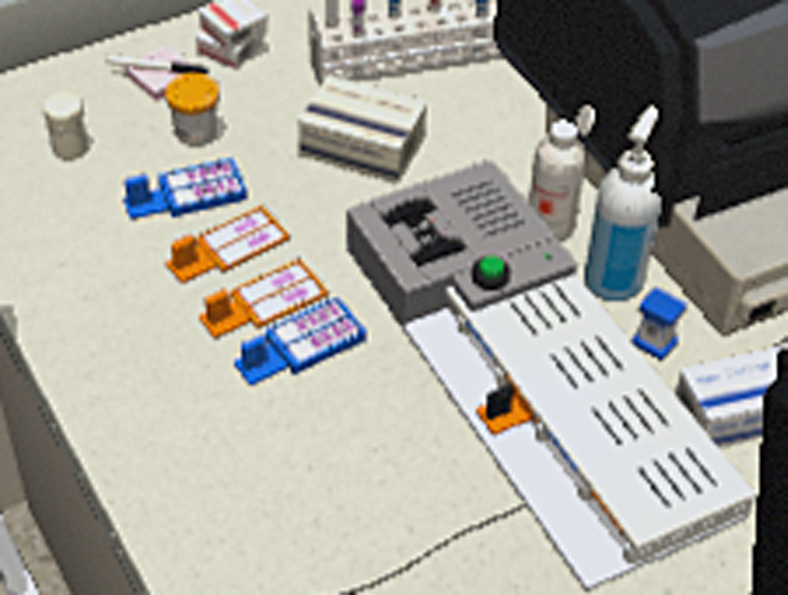

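```bash
cat > h.py <<'E'
from rig import *
import cv2,numpy as np
from scipy.spatial.transform import Rotation as Ro
def cam(n,save=None):
    s=sense();f=grab_frame(n);K=np.array(f["camera_matrix"])
    if n=="wrist":
        T=np.array(f["T_tool_cam"]);W=np.eye(4);W[:3,:3]=Ro.from_euler("xyz",s["tcp_rot"]).as_matrix();W[:3,3]=s["eef_pos"]
        M=W@T;R=M[:3,:3].T;c=M[:3,3]
    else:
        R=cv2.Rodrigues(np.array(f["rvec"]))[0];c=-R.T@np.array(f["tvec"]).ravel()
    if save: cv2.imwrite("pics/"+save,f["pixels"]); np.savez("pics/"+save+".npz",K=K,R=R,c=c)
    return f["pixels"],(K,R,c)
def load(save):
    d=np.load("pics/"+save+".npz");return cv2.imread("pics/"+save),(d["K"],d["R"],d["c"])
def ray(C,u,v):
    K,R,c=C;d=R.T@np.linalg.inv(K)@np.array([u,v,1.]);return c,d
def onz(C,u,v,z):
    c,d=ray(C,u,v);return c+d*(z-c[2])/d[2]
def proj(C,p):
    K,R,c=C;q=K@R@(np.asarray(p)-c);return q[:2]/q[2]
E
python3 - <<'E'
from h import *
im,C=cam("scene","scene1.png");im2,C2=cam("side","side1.png")
pts=dict(sillFR=(587,587,14),sillFL=(408,325,14),coverBR=(752,497,50),coverFR=(632,548,50),coverFL=(450,290,50),button=(490,268,84),consFL=(350,215,66),consBL=(487,162,66),consBR=(575,270,66),wheelL=(410,208,78),wheelR=(437,252,78),
b1=(137,182,46),o1=(185,243,46),o2=(218,297,46),b2=(256,345,46),dried=(499,395,60),b1end=(242,185,17),b2end=(350,320,17),jar=(65,105,72),cup=(192,90,70),carton=(365,105,58))
for k,(x,y,z) in pts.items(): print(k,onz(C,190+x/3.5,120+y/3.5,z).round())
for p in [(325,323),(370,299),(386,318),(342,346)]: print("plate",onz(C,*p,8).round())
a=im[285:360,300:410];cv2.imwrite("pics/c2.png",cv2.resize(a,None,fx=5,fy=5,interpolation=cv2.INTER_CUBIC))
E
```

```text
sillFR [ 597. -262.   14.]
sillFL [615.  99.  14.]
coverBR [ 774. -271.   50.]
coverFR [ 641. -264.   50.]
coverFL [662.  93.  50.]
button [697.  74.  84.]
consFL [615. 229.  66.]
consBL [793. 231.  66.]
consBR [785.  43.  66.]
wheelL [672. 197.  78.]
wheelR [664. 125.  78.]
b1 [438. 409.  46.]
o1 [445. 295.  46.]
o2 [443. 205.  46.]
b2 [448. 125.  46.]
dried [626. -59.  60.]
b1end [553. 377.  17.]
b2end [563. 132.  17.]
jar [408. 544.  72.]
cup [551. 500.  70.]
carton [725. 391.  58.]
plate [ 440. -315.    8.]
plate [ 611. -313.    8.]
plate [ 615. -391.    8.]
plate [ 445. -403.    8.]
```

View pics/c2.png

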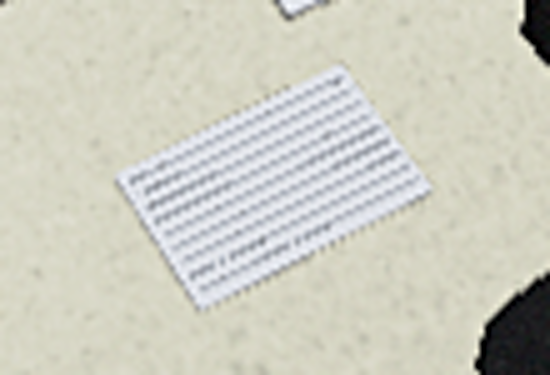

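```bash
python3 -m jog '[{"spin":-0.12},{"spin":-0.12},{"x":-2.5,"y":-3.2},{"x":-2.5,"y":-3.2},{"x":-2.5,"y":-3.2},{"x":-2.5,"y":-3.2},{"x":-2.5,"y":-3.2},{"x":-2.5,"y":-3.2},{"x":-2.5,"y":-3.2},{"x":-2.5,"y":-3.2},{"x":-2.5,"y":-3.2},{"x":-2.5,"y":-3.2},{"x":-2.5,"y":-3.2},{"x":-2.5,"y":-3.2},{"x":-2.5,"y":-3.2},{"x":-2.5,"y":-3.2},{"x":-2.5,"y":-3.2},{"x":-2.5,"y":-3.2},{"x":-2.5,"y":-3.2},{}]'
python3 - <<'E'
from h import *
print(sense()["eef_pos"],sense()["tcp_rot"],sense()["qpos"])
im,C=cam("wrist","w1.png"); cv2.imwrite("pics/w1f.png",cv2.resize(cv2.flip(im,-1),None,fx=1.42,fy=1.42))
E
```

```text
[178.50832159 598.7493072  230.9324901 ] [-3.14091308e+00 -3.92485555e-05  2.85179249e+00] [ 1.27862967e+00  3.53349340e-01  1.63370387e+00  4.11421069e-05
  1.15521911e+00 -2.38313050e-03]schema error: expected keys x, y, z, spin, grip
```

View pics/w1f.png

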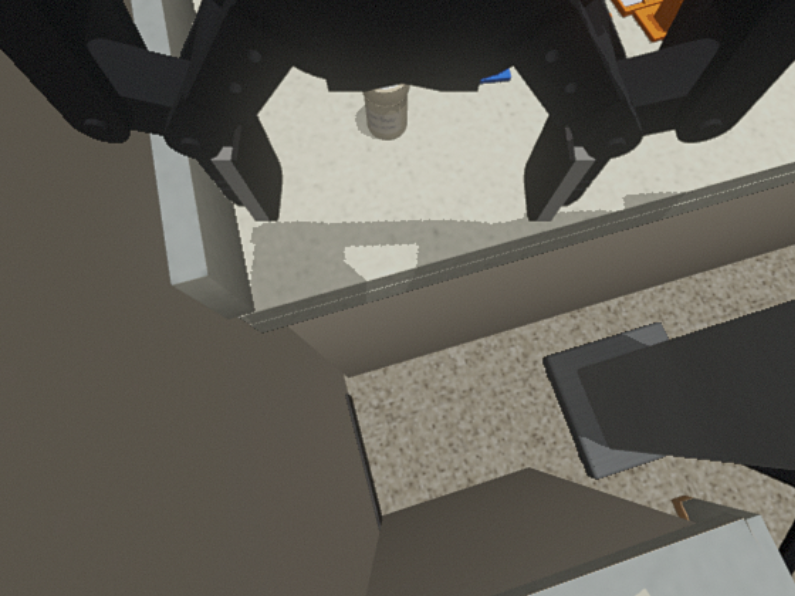

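```bash
python3 -m jog '[{"x":0,"y":0,"z":0,"spin":-0.12,"grip":0},{"x":0,"y":0,"z":0,"spin":-0.12,"grip":0},{"x":-2.5,"y":-3.2,"z":0,"spin":0,"grip":0},{"x":-2.5,"y":-3.2,"z":0,"spin":0,"grip":0},{"x":-2.5,"y":-3.2,"z":0,"spin":0,"grip":0},{"x":-2.5,"y":-3.2,"z":0,"spin":0,"grip":0},{"x":-2.5,"y":-3.2,"z":0,"spin":0,"grip":0},{"x":-2.5,"y":-3.2,"z":0,"spin":0,"grip":0},{"x":-2.5,"y":-3.2,"z":0,"spin":0,"grip":0},{"x":-2.5,"y":-3.2,"z":0,"spin":0,"grip":0},{"x":-2.5,"y":-3.2,"z":0,"spin":0,"grip":0},{"x":-2.5,"y":-3.2,"z":0,"spin":0,"grip":0},{"x":-2.5,"y":-3.2,"z":0,"spin":0,"grip":0},{"x":-2.5,"y":-3.2,"z":0,"spin":0,"grip":0},{"x":-2.5,"y":-3.2,"z":0,"spin":0,"grip":0},{"x":-2.5,"y":-3.2,"z":0,"spin":0,"grip":0},{"x":-2.5,"y":-3.2,"z":0,"spin":0,"grip":0},{"x":-2.5,"y":-3.2,"z":0,"spin":0,"grip":0},{"x":-2.5,"y":-3.2,"z":0,"spin":0,"grip":0},{"x":0,"y":0,"z":0,"spin":0,"grip":0}]'
python3 - <<'E'
from h import *
print(sense()["eef_pos"],sense()["tcp_rot"],sense()["qpos"])
im,C=cam("wrist","w2.png"); cv2.imwrite("pics/w2f.png",cv2.resize(cv2.flip(im,-1),None,fx=1.42,fy=1.42))
E
```

```text
clock: 1.97
eef_pos: [579.7, 29.1, 231.5]
tcp_rot: [-3.14, 0.003, 3.088]
contact_force: [-0.6, 0.6, 0.2]
opening: 0.999
grasp_force: 0.0
[579.66236686  29.12844489 231.47446073] [-3.13976754e+00  2.97509890e-03  3.08834573e+00] [ 0.04887515  0.2824929   1.73290462 -0.0023502   1.12342267 -1.46765778]
```

View pics/w2f.png

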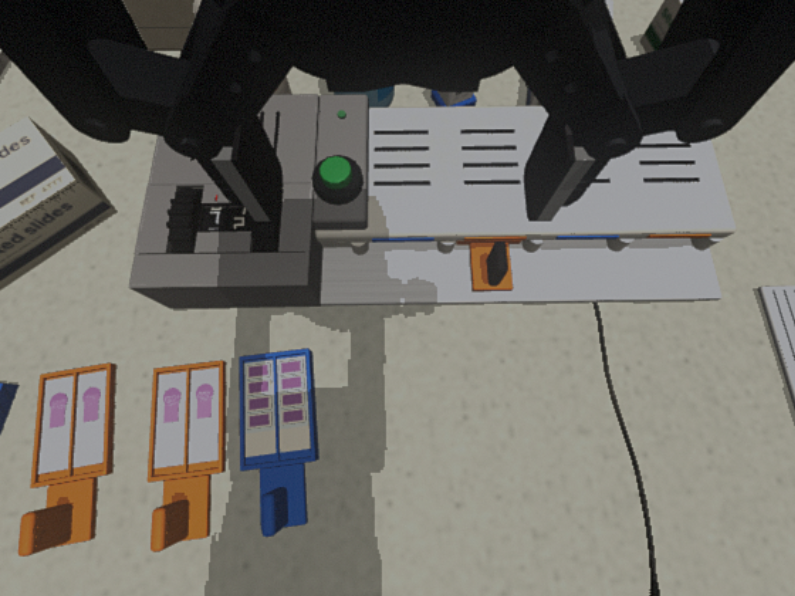

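```bash
cat >> h.py <<'E'
def f2(C,X,Y,z,s=1.42): return onz(C,559-X/s,419-Y/s,z)
def tool(dx,dy,yaw=None):
    y=sense()["tcp_rot"][2] if yaw is None else yaw
    return (np.array([np.cos(y)*dx+np.sin(y)*dy, np.sin(y)*dx-np.cos(y)*dy])/10).round(2)
def comps(im,col,amin=30):
    h=cv2.cvtColor(im,cv2.COLOR_BGR2HSV)
    lo,hi={"o":((8,150,90),(20,255,255)),"b":((102,150,50),(118,255,255)),"g":((50,150,60),(75,255,255))}[col]
    n,L,S,c=cv2.connectedComponentsWithStats(cv2.inRange(h,lo,hi))
    return [(S[i],c[i].round(1),(L==i)) for i in range(1,n) if S[i][4]>=amin]
E
python3 - <<'E'
from h import *
im,C=load("w2.png")
P=lambda n,X,Y,z:print(n,f2(C,X,Y,z).round(1))
P("sillL",322,304,14);P("sillR",719,299,14);P("coverR",733,233,50);P("consFL",131,287,66);P("consFR",308,287,66);P("tongueFL",470,290,21);P("tongueFR",513,289,21);P("finTopFront",491,284,60)
P("but",336,170,84);P("tensL",167,225,66);P("tensR",198,225,66);P("unitsR",279,225,66);P("unitsL",250,225,66)
for c in "ob":
    for S,ce,m in comps(im,c,20):
        u=S[0]+S[2]/2;v=ce[1];print(c,S,ce,onz(C,u,v,40).round(1))
E
```

```text
sillL [612.   98.4  14. ]
sillR [ 597.5 -259.    14. ]
coverR [ 645.6 -258.3   50. ]
consFL [618.1 237.1  66. ]
consFR [610.8  99.8  66. ]
tongueFL [615.8 -34.3  21. ]
tongueFR [614.7 -72.6  21. ]
finTopFront [607.6 -44.1  60. ]
but [702.6  74.7  84. ]
tensL [670.3 215.3  66. ]
tensR [669.  190.1  66. ]
unitsR [665.5 124.1  66. ]
unitsL [666.7 147.7  66. ]
o [535  29  12  30 287] [540.2  43.1] [445.4 303.2  40. ]
o [442  32  12  30 280] [447.7  46.4] [443.3 209.9  40. ]
o [ 482   36   56  128 1998] [507.9  90.1] [488.2 280.1  40. ]
o [ 403   40   53  126 1963] [426.7  92.9] [486.4 195.8  40. ]
o [199 216  30  33 512] [217.1 230.8] [629.3 -49.8  40. ]
o [ 59 253  43   2  51] [ 82.7 253.8] [ 650.9 -219.8   40. ]
o [189 252  44   1  44] [210.5 252. ] [657.2 -56.8  40. ]
b [ 338   43   53  131 1996] [361.8  94.8] [484.5 127.3  40. ]
b [255 251  42   1  42] [275.5 251. ] [660.2  24.1  40. ]
b [124 252  42   2  47] [146.  252.9] [ 654.  -139.2   40. ]
b [225 346  14   7  44] [230.  347.8] [804.3 -45.1  40. ]
b [247 346   9  10  32] [250.9 350.7] [810.8 -18.4  40. ]
```

```bash
python3 -m jog '[{"x":-1.86,"y":-2.7,"z":0,"spin":-0.012,"grip":0},{"x":-1.86,"y":-2.7,"z":0,"spin":0,"grip":0},{"x":-1.85,"y":-2.7,"z":0,"spin":0,"grip":0},{"x":0,"y":0,"z":4,"spin":0,"grip":0},{"x":0,"y":0,"z":4,"spin":0,"grip":0},{"x":0,"y":0,"z":4,"spin":0,"grip":0.3},{"x":0,"y":0,"z":4,"spin":0,"grip":0.4},{"x":0,"y":0,"z":2.5,"spin":0,"grip":0.4},{"x":0,"y":0,"z":1.8,"spin":0,"grip":0.4},{"x":0,"y":0,"z":0,"spin":0,"grip":0.4}]' 40
python3 - <<'E'
from h import *
print(sense()["tcp_rot"])
im,C=cam("wrist","w3.png"); cv2.imwrite("pics/w3f.png",cv2.flip(im,-1))
E
```

```text
clock: 2.85
eef_pos: [624.8, -47.6, 24.1]
tcp_rot: [3.141, -0.007, 3.104]
contact_force: [-0.2, -0.2, -0.3]
opening: 0.6
grasp_force: 0.0
[ 3.14112318 -0.00721693  3.10444836]
```

View pics/w3f.png

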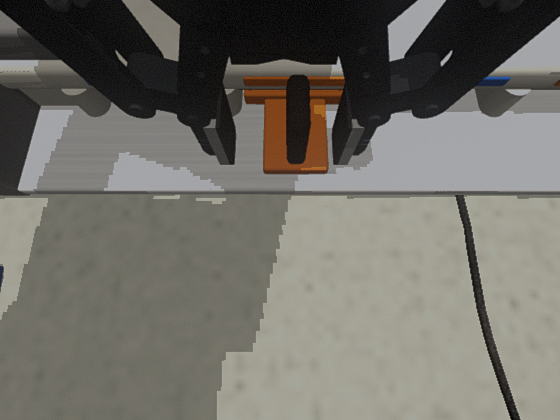

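```bash
python3 -m jog '[{"x":-0.5,"y":-0.55,"z":-0.3,"spin":0,"grip":0.4},{"x":0,"y":0,"z":0,"spin":0,"grip":0.8},{"x":0,"y":0,"z":0,"spin":0,"grip":1},{"x":0,"y":0,"z":0,"spin":0,"grip":1},{"x":0,"y":0,"z":0,"spin":0,"grip":1},{"x":0,"y":0,"z":0,"spin":0,"grip":1},{"x":0,"y":0,"z":0,"spin":0,"grip":1}]' 60
```

```text
clock: 3.48
eef_pos: [634.0, -54.6, 32.8]
tcp_rot: [-3.141, 0.002, 3.104]
contact_force: [-1.6, 1.3, 7.5]
opening: 0.104
grasp_force: 60.1
```

```bash
python3 -m jog '[{"x":1.0,"y":0,"z":0,"spin":0,"grip":1},{"x":1.5,"y":0,"z":0,"spin":0,"grip":1},{"x":2,"y":0,"z":0,"spin":0,"grip":1},{"x":2,"y":0,"z":0,"spin":0,"grip":1},{"x":2,"y":0,"z":0,"spin":0,"grip":1},{"x":2,"y":0,"z":0,"spin":0,"grip":1},{"x":1.5,"y":0,"z":0,"spin":0,"grip":1},{"x":0,"y":0,"z":-2,"spin":0,"grip":1},{"x":0,"y":0,"z":-3,"spin":0,"grip":1},{"x":0,"y":0,"z":-3,"spin":0,"grip":1},{"x":0,"y":0,"z":0,"spin":0,"grip":1}]'
python3 - <<'E'
from h import *
im,C=load("scene1.png")
p=np.array([onz(C,*q,8) for q in [(324,320.6),(368.6,298.2),(386.2,322.2),(340.6,346.6)]]);print(p.round(),p.mean(0),(p[1]-p[0]+p[2]-p[3]))
im,C=load("w2.png")
h=cam("wrist","w4.png");cv2.imwrite("pics/w4f.png",cv2.flip(h[0],-1))
E
```

```text
clock: 4.4
eef_pos: [515.3, -50.2, 116.1]
tcp_rot: [-3.141, 0.007, 3.104]
contact_force: [1.6, 0.4, -0.7]
opening: 0.108
grasp_force: 58.8
[[ 441. -307.    8.]
 [ 609. -308.    8.]
 [ 607. -403.    8.]
 [ 440. -402.    8.]] [ 524.25667597 -354.98961515    8.        ] [333.90018337  -1.45606903   0.        ]
```

View pics/w4f.png

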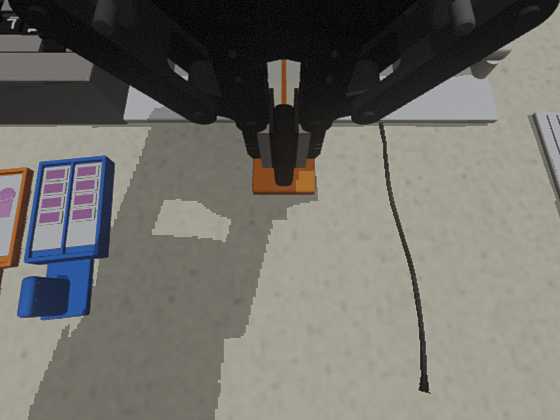

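```bash
python3 -m jog '[{"x":0.38,"y":-3.83,"z":0,"spin":-0.02,"grip":1},{"x":0.38,"y":-3.83,"z":0,"spin":-0.01,"grip":1},{"x":0.38,"y":-3.83,"z":0,"spin":0,"grip":1},{"x":0.38,"y":-3.83,"z":0,"spin":0,"grip":1},{"x":0.38,"y":-3.83,"z":0,"spin":0,"grip":1},{"x":0.38,"y":-3.83,"z":0,"spin":0,"grip":1},{"x":0.38,"y":-3.83,"z":0,"spin":0,"grip":1},{"x":0.38,"y":-3.83,"z":0,"spin":0,"grip":1},{"x":0,"y":0,"z":3,"spin":0,"grip":1},{"x":0,"y":0,"z":2,"spin":0,"grip":1},{"x":0,"y":0,"z":0,"spin":0,"grip":1},{"x":0,"y":0,"z":0,"spin":0,"grip":1}]'
python3 - <<'E'
from h import *
h=cam("wrist","w5.png");cv2.imwrite("pics/w5f.png",cv2.flip(h[0],-1))
E
```

```text
clock: 5.45
eef_pos: [477.0, -354.7, 59.4]
tcp_rot: [3.139, -0.004, 3.134]
contact_force: [0.0, 0.4, -0.4]
opening: 0.104
grasp_force: 59.0
```

View pics/w5f.png

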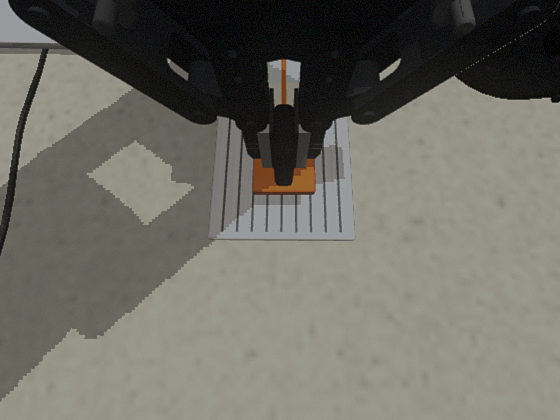

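```bash
python3 -m jog '[{"x":0,"y":0,"z":1.5,"spin":0,"grip":1},{"x":0,"y":0,"z":1,"spin":0,"grip":1},{"x":0,"y":0,"z":0.4,"spin":0,"grip":1},{"x":0,"y":0,"z":0.2,"spin":0,"grip":1},{"x":0,"y":0,"z":0.1,"spin":0,"grip":1},{"x":0,"y":0,"z":0,"spin":0,"grip":1}]'; python3 -m jog '[{"x":0,"y":0,"z":0.05,"spin":0,"grip":1},{"x":0,"y":0,"z":0,"spin":0,"grip":1}]'
```

```text
clock: 6.0
eef_pos: [479.1, -355.9, 29.6]
tcp_rot: [-3.141, 0.0, 3.134]
contact_force: [-0.3, -0.1, -1.1]
opening: 0.1
grasp_force: 59.1
clock: 6.17
eef_pos: [479.1, -356.0, 29.2]
tcp_rot: [-3.141, 0.001, 3.134]
contact_force: [-0.5, -0.4, -1.3]
opening: 0.104
grasp_force: 59.1
```

```bash
python3 -m jog '[{"x":0,"y":0,"z":0.1,"spin":0,"grip":1},{"x":0,"y":0,"z":0.1,"spin":0,"grip":1},{"x":0,"y":0,"z":0,"spin":0,"grip":1},{"x":0,"y":0,"z":0,"spin":0,"grip":1}]'
```

```text
clock: 6.5
eef_pos: [479.0, -356.1, 26.9]
tcp_rot: [-3.141, 0.0, 3.134]
contact_force: [0.2, -0.4, -1.4]
opening: 0.104
grasp_force: 59.4
```

```bash
python3 -m jog '[{"x":0,"y":0,"z":0.1,"spin":0,"grip":1},{"x":0,"y":0,"z":0.1,"spin":0,"grip":1},{"x":0,"y":0,"z":0,"spin":0,"grip":1},{"x":0,"y":0,"z":0,"spin":0,"grip":1}]'
```

```text
clock: 6.83
eef_pos: [479.0, -356.1, 26.7]
tcp_rot: [-3.141, 0.0, 3.134]
contact_force: [-6.9, 4.3, 21.4]
opening: 0.108
grasp_force: 62.6
```

```bash
python3 -m jog '[{"x":0,"y":0,"z":-0.1,"spin":0,"grip":0.5},{"x":0,"y":0,"z":0,"spin":0,"grip":0.4},{"x":0,"y":0,"z":0,"spin":0,"grip":0.3},{"x":0,"y":0,"z":-2,"spin":0,"grip":0.3},{"x":0,"y":0,"z":-4,"spin":0,"grip":0},{"x":0,"y":0,"z":-4,"spin":0,"grip":0},{"x":0.3,"y":3.5,"z":-2,"spin":0.03,"grip":0},{"x":0.3,"y":3.5,"z":-2,"spin":0,"grip":0},{"x":0.3,"y":3.5,"z":-2,"spin":0,"grip":0},{"x":0.3,"y":3.5,"z":-2,"spin":0,"grip":0},{"x":0.3,"y":4,"z":-1,"spin":0,"grip":0},{"x":0.3,"y":4,"z":-1,"spin":0,"grip":0},{"x":0.3,"y":4,"z":-1,"spin":0,"grip":0},{"x":0.3,"y":4.1,"z":0,"spin":0,"grip":0},{"x":0.3,"y":4.1,"z":0,"spin":0,"grip":0},{"x":0.3,"y":4.1,"z":0,"spin":0,"grip":0},{"x":0.3,"y":4.1,"z":0,"spin":0,"grip":0},{"x":0.3,"y":4.1,"z":0,"spin":0,"grip":0},{"x":0.3,"y":4.1,"z":0,"spin":0,"grip":0},{"x":0.3,"y":4,"z":0,"spin":0,"grip":0}]'; python3 -m jog '[{"x":0,"y":0,"z":0,"spin":0,"grip":0},{"x":0,"y":0,"z":0,"spin":0,"grip":0}]'
cat >> h.py <<'E'
def trays(im,C):
    out=[]
    for c,zt in (("o",9),("b",17)):
        h=cv2.cvtColor(im,cv2.COLOR_BGR2HSV)
        lo,hi={"o":((5,140,70),(22,255,255)),"b":((102,140,40),(120,255,255))}[c]
        m=cv2.inRange(h,lo,hi)
        cs,H=cv2.findContours(m,cv2.RETR_CCOMP,cv2.CHAIN_APPROX_NONE)
        for i,k in enumerate(cs):
            if H[0][i][3]>=0 or cv2.contourArea(k)<1500: continue
            ho=[cs[j] for j in range(len(cs)) if H[0][j][3]==i and cv2.contourArea(cs[j])>250]
            if len(ho)<1: continue
            w=np.array([onz(C,u,v,zt-2)[:2] for u,v in np.vstack(ho)[:,0]],np.float32)
            (cx,cy),(a,b),_=R=cv2.minAreaRect(w)
            bx=cv2.boxPoints(R);e=[bx[1]-bx[0],bx[2]-bx[1]];e=max(e,key=np.linalg.norm);e=e*np.sign(e[0])
            yaw=np.arctan2(e[1],e[0]);d=np.array([np.cos(yaw),np.sin(yaw)])
            out.append((c,len(ho),np.round([cx,cy,a,b],1),round(float(yaw),3),(np.array([cx,cy])-76*d).round(1)))
    return out
E
python3 - <<'E'
from h import *
im,C=cam("wrist","w6.png");print(sense()["eef_pos"].round(1),sense()["tcp_rot"])
for t in trays(im,C): print(*t)
E
```

```text
clock: 8.5
eef_pos: [455.9, 193.3, 235.7]
tcp_rot: [3.142, 0.0, 3.104]
contact_force: [-0.1, -0.5, -0.1]
opening: 1.003
grasp_force: 0.0
clock: 8.67
eef_pos: [456.0, 193.1, 235.4]
tcp_rot: [-3.141, -0.0, 3.108]
contact_force: [-0.3, -0.9, 0.1]
opening: 1.002
grasp_force: 0.0
[456.  191.7 235.4] [-3.14088847e+00 -6.60669334e-04  3.10612031e+00]
o 2 [522.5 213.3  81.6  56.6] 0.065 [446.6 208.3]
o 2 [524.5 308.6  82.   56.4] 0.12 [449.  299.5]
b 2 [527.5 136.7  82.1  57. ] 0.069 [451.7 131.4]
b 2 [519.1 402.6  56.2  81.9] -0.163 [444.1 414.9]
```

```bash
python3 -m jog '[{"x":0,"y":0,"z":2,"spin":-0.105,"grip":0.2},{"x":0.4,"y":-3,"z":2,"spin":0,"grip":0.3},{"x":0.45,"y":-3,"z":2,"spin":0,"grip":0.3},{"x":0,"y":0,"z":4,"spin":0,"grip":0.3},{"x":0,"y":0,"z":4,"spin":0,"grip":0.3},{"x":0,"y":0,"z":4,"spin":0,"grip":0.3},{"x":0,"y":0,"z":2.5,"spin":0,"grip":0.4},{"x":0,"y":0,"z":1,"spin":0,"grip":0.4},{"x":0,"y":0,"z":0.3,"spin":0,"grip":0.4},{"x":0,"y":0,"z":0,"spin":0,"grip":0.4},{"x":0,"y":0,"z":0,"spin":0,"grip":0.4}]'
python3 - <<'E'
from h import *
im,C=cam("wrist","w7.png");cv2.imwrite("pics/w7f.png",cv2.flip(im,-1))
E
```

```text
clock: 9.63
eef_pos: [453.1, 130.6, 19.1]
tcp_rot: [3.141, 0.002, -3.075]
contact_force: [-0.2, 0.5, -0.0]
opening: 0.605
grasp_force: 0.0
```

View pics/w7f.png

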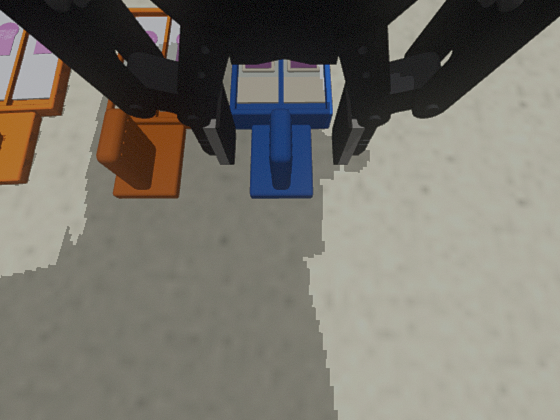

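```bash
python3 -m jog '[{"x":0,"y":0.15,"z":0.2,"spin":0,"grip":0.6},{"x":0,"y":0,"z":0,"spin":0,"grip":0.8},{"x":0,"y":0,"z":0,"spin":0,"grip":1},{"x":0,"y":0,"z":0,"spin":0,"grip":1},{"x":0,"y":0,"z":0,"spin":0,"grip":1},{"x":0,"y":0,"z":0,"spin":0,"grip":1},{"x":0,"y":0,"z":0,"spin":0,"grip":1}]' 60
```

```text
clock: 10.27
eef_pos: [452.3, 132.5, 16.5]
tcp_rot: [3.141, 0.001, -3.074]
contact_force: [-1.9, -0.2, 8.0]
opening: 0.108
grasp_force: 59.1
```

```bash
python3 -m jog '[{"x":0,"y":0,"z":-2,"spin":0,"grip":1},{"x":0,"y":0,"z":-3,"spin":0,"grip":1},{"x":0,"y":0,"z":-2,"spin":0.107,"grip":1},{"x":-1.8,"y":-2.5,"z":0,"spin":0,"grip":1},{"x":-1.8,"y":-2.5,"z":0,"spin":0,"grip":1},{"x":-1.8,"y":-2.5,"z":0,"spin":0,"grip":1},{"x":-1.77,"y":-2.5,"z":0,"spin":0,"grip":1},{"x":0,"y":0,"z":0,"spin":0,"grip":1},{"x":0,"y":0,"z":0,"spin":0,"grip":1}]'
python3 - <<'E'
from h import *
s=sense();print(s["eef_pos"],s["tcp_rot"],"to pre1",tool(*(np.array([520,29.8])-s["eef_pos"][:2])))
im,C=cam("wrist","w8.png")
for c in "ob":
    for S,ce,m in comps(im,c,20): print(c,S,onz(C,S[0]+S[2]/2,ce[1],46).round(1))
E
```

```text
clock: 11.02
eef_pos: [520.0, 28.4, 85.8]
tcp_rot: [3.142, 0.0, 3.099]
contact_force: [-0.5, -0.5, -1.7]
opening: 0.105
grasp_force: 58.9
[520.04402358  28.37047854  85.84416135] [3.14157507e+00 1.77809157e-04 3.09942851e+00] to pre1 [0.01 0.14]
o [ 469   82   91  184 4497] [475.8 177.1  46. ]
o [  0 396  16   2  32] [ 648.5 -194.5   46. ]
b [ 244  225   64  136 2801] [542.   26.7  46. ]
```

```bash
python3 -m jog '[{"x":0,"y":0.14,"z":2.5,"spin":0,"grip":1},{"x":0,"y":0,"z":2,"spin":0,"grip":1},{"x":0,"y":0,"z":0.8,"spin":0,"grip":1},{"x":0,"y":0,"z":0,"spin":0,"grip":1},{"x":0,"y":0,"z":0,"spin":0,"grip":1}]'; python3 -m jog '[{"x":-0.8,"y":0,"z":0,"spin":0,"grip":1},{"x":-0.8,"y":0,"z":0,"spin":0,"grip":1},{"x":-0.8,"y":0,"z":0,"spin":0,"grip":1},{"x":0,"y":0,"z":0,"spin":0,"grip":1},{"x":0,"y":0,"z":0,"spin":0,"grip":1}]'
```

```text
clock: 11.48
eef_pos: [519.1, 31.5, 32.9]
tcp_rot: [-3.142, -0.001, 3.103]
contact_force: [0.8, -0.1, -1.1]
opening: 0.1
grasp_force: 58.8
clock: 11.9
eef_pos: [544.6, 29.9, 33.1]
tcp_rot: [3.142, 0.001, 3.102]
contact_force: [-0.8, 0.6, -1.1]
opening: 0.105
grasp_force: 58.8
```

```bash
python3 -m jog '[{"x":-0.8,"y":-0.05,"z":0,"spin":0,"grip":1},{"x":-0.8,"y":-0.05,"z":0,"spin":0,"grip":1},{"x":-0.8,"y":0,"z":0,"spin":0,"grip":1},{"x":-0.8,"y":0,"z":0,"spin":0,"grip":1},{"x":0,"y":0,"z":0,"spin":0,"grip":1},{"x":0,"y":0,"z":0,"spin":0,"grip":1}]'
```

```text
clock: 12.4
eef_pos: [576.1, 27.6, 32.7]
tcp_rot: [3.142, 0.0, 3.102]
contact_force: [0.0, 0.5, -1.3]
opening: 0.099
grasp_force: 58.8
```

```bash
python3 -m jog '[{"x":-1,"y":0,"z":0,"spin":0,"grip":1},{"x":-1,"y":0,"z":0,"spin":0,"grip":1},{"x":-1,"y":0,"z":0,"spin":0,"grip":1},{"x":-1,"y":0,"z":0,"spin":0,"grip":1},{"x":-0.8,"y":0,"z":0,"spin":0,"grip":1},{"x":0,"y":0,"z":0,"spin":0,"grip":1},{"x":0,"y":0,"z":0,"spin":0,"grip":1}]';python3 -m jog '[{"x":-0.4,"y":0,"z":0,"spin":0,"grip":1},{"x":-0.2,"y":0,"z":0,"spin":0,"grip":1},{"x":-0.2,"y":0,"z":0,"spin":0,"grip":1},{"x":0,"y":0,"z":0,"spin":0,"grip":1},{"x":0,"y":0,"z":0,"spin":0,"grip":1}]'
```

```text
clock: 12.98
eef_pos: [623.8, 25.7, 32.6]
tcp_rot: [-3.142, -0.0, 3.102]
contact_force: [0.0, -0.0, -1.3]
opening: 0.107
grasp_force: 58.8
clock: 13.4
eef_pos: [631.4, 25.5, 32.8]
tcp_rot: [3.142, -0.0, 3.102]
contact_force: [1.2, -0.1, -1.1]
opening: 0.105
grasp_force: 58.8
```

Smooth so far; push on to the back stop.

```bash
python3 -m jog '[{"x":-0.2,"y":0,"z":0.1,"spin":0,"grip":1},{"x":-0.2,"y":0,"z":0.1,"spin":0,"grip":1},{"x":0,"y":0,"z":0,"spin":0,"grip":1},{"x":0,"y":0,"z":0,"spin":0,"grip":1}]';python3 -m jog '[{"x":-0.2,"y":0,"z":0,"spin":0,"grip":1},{"x":-0.1,"y":0,"z":0,"spin":0,"grip":1},{"x":0,"y":0,"z":0,"spin":0,"grip":1},{"x":0,"y":0,"z":0,"spin":0,"grip":1}]'
```

```text
clock: 13.73
eef_pos: [635.7, 25.3, 30.8]
tcp_rot: [3.142, 0.0, 3.102]
contact_force: [0.2, -0.2, -1.7]
opening: 0.103
grasp_force: 58.9
clock: 14.07
eef_pos: [638.6, 25.2, 30.8]
tcp_rot: [-3.142, 0.0, 3.102]
contact_force: [0.5, 0.4, -1.5]
opening: 0.107
grasp_force: 58.9
```

```bash
python3 -m jog '[{"x":-0.15,"y":0,"z":0,"spin":0,"grip":1},{"x":-0.15,"y":0,"z":0,"spin":0,"grip":1},{"x":0,"y":0,"z":0,"spin":0,"grip":1},{"x":0,"y":0,"z":0,"spin":0,"grip":1}]';python3 -m jog '[{"x":-0.15,"y":0,"z":0,"spin":0,"grip":1},{"x":-0.1,"y":0,"z":0,"spin":0,"grip":1},{"x":0,"y":0,"z":0,"spin":0,"grip":1},{"x":0,"y":0,"z":0,"spin":0,"grip":1}]'
```

```text
clock: 14.4
eef_pos: [639.8, 25.0, 30.6]
tcp_rot: [-3.141, -0.003, 3.102]
contact_force: [-6.5, -0.3, 3.7]
opening: 0.109
grasp_force: 59.8
clock: 14.73
eef_pos: [639.8, 25.0, 30.6]
tcp_rot: [-3.141, -0.008, 3.102]
contact_force: [-16.8, -0.4, 13.4]
opening: 0.106
grasp_force: 61.0
```

```bash
python3 -m jog '[{"x":0.25,"y":0,"z":0,"spin":0,"grip":0.8},{"x":0,"y":0,"z":0,"spin":0,"grip":0.5},{"x":0,"y":0,"z":0,"spin":0,"grip":0.4},{"x":0,"y":0,"z":-2,"spin":0,"grip":0.4},{"x":0,"y":0,"z":-4,"spin":0,"grip":0.4},{"x":0,"y":0,"z":-4,"spin":0,"grip":0.4},{"x":2.5,"y":2.2,"z":-1.5,"spin":0,"grip":0.3},{"x":2.5,"y":2.2,"z":-1.5,"spin":0,"grip":0.3},{"x":2.5,"y":2.2,"z":-1.5,"spin":0,"grip":0.3},{"x":2.5,"y":2.2,"z":-1.5,"spin":0,"grip":0.3},{"x":2.5,"y":2.2,"z":-1.5,"spin":0,"grip":0.3},{"x":2.5,"y":2.2,"z":0,"spin":0,"grip":0.3},{"x":2.5,"y":2.2,"z":0,"spin":0,"grip":0.3},{"x":2.5,"y":2.2,"z":0,"spin":0,"grip":0.3},{"x":0,"y":0,"z":0,"spin":0,"grip":0.3},{"x":0,"y":0,"z":0,"spin":0,"grip":0.3}]'
cat >> h.py <<'E'
def plan(gx,gy,yaw,zt):
    """spin first, then shifts (cm) in the spun tool frame"""
    s=sense();t=np.pi+yaw;sp=-(np.angle(np.exp(1j*(t-s["tcp_rot"][2]))))
    e=s["eef_pos"];print("at",e.round(1),"spin",round(sp,3),"xy",tool(gx-e[0],gy-e[1],t),"z",round((e[2]-zt)/10,2))
E
python3 - <<'E'
from h import *
im,C=cam("wrist","w9.png")
for t in trays(im,C): print(*t); plan(*t[4],t[3],17)
E
```

```text
clock: 16.07
eef_pos: [448.2, 210.0, 206.2]
tcp_rot: [3.141, 0.001, 3.105]
contact_force: [0.2, 0.1, 0.0]
opening: 0.698
grasp_force: 0.0
o 2 [522.5 213.2  81.7  56.1] 0.066 [446.7 208.2]
at [449.1 209.4 206.2] spin -0.104 xy [ 0.24 -0.1 ] z 18.92
b 2 [516.9 403.1  56.3  86.3] -0.166 [442.  415.7]
at [449.1 209.4 206.2] spin 0.128 xy [ 4.11 20.23] z 18.92
```

```bash
python3 -m jog '[{"x":0.2,"y":0,"z":3,"spin":-0.104,"grip":0.3},{"x":0,"y":0,"z":4,"spin":0,"grip":0.4},{"x":0,"y":0,"z":4,"spin":0,"grip":0.4},{"x":0,"y":0,"z":4,"spin":0,"grip":0.4},{"x":0,"y":0,"z":2.5,"spin":0,"grip":0.4},{"x":0,"y":0,"z":1.3,"spin":0,"grip":0.4},{"x":0,"y":0,"z":0,"spin":0,"grip":0.4},{"x":0,"y":0,"z":0,"spin":0,"grip":0.7},{"x":0,"y":0,"z":0,"spin":0,"grip":0.9},{"x":0,"y":0,"z":0,"spin":0,"grip":1},{"x":0,"y":0,"z":0,"spin":0,"grip":1},{"x":0,"y":0,"z":0,"spin":0,"grip":1},{"x":0,"y":0,"z":0,"spin":0,"grip":1},{"x":0,"y":0,"z":0,"spin":0,"grip":1}]' 60
python3 - <<'E'
from h import *
plan(516.5,-50.2,-0.04,90)
E
```

```text
clock: 17.28
eef_pos: [448.0, 209.4, 19.2]
tcp_rot: [3.141, 0.003, -3.077]
contact_force: [1.5, -3.0, 6.6]
opening: 0.105
grasp_force: 59.7
at [448.  209.4  19.2] spin 0.104 xy [ -7.89 -25.66] z -7.08
```

```bash
python3 -m jog '[{"x":0,"y":0,"z":-2,"spin":0,"grip":1},{"x":0,"y":0,"z":-3,"spin":0,"grip":1},{"x":0,"y":0,"z":-2.1,"spin":0.104,"grip":1},{"x":-1,"y":-3.2,"z":0,"spin":0,"grip":1},{"x":-1,"y":-3.2,"z":0,"spin":0,"grip":1},{"x":-1,"y":-3.2,"z":0,"spin":0,"grip":1},{"x":-1,"y":-3.2,"z":0,"spin":0,"grip":1},{"x":-1,"y":-3.2,"z":0,"spin":0,"grip":1},{"x":-1,"y":-3.2,"z":0,"spin":0,"grip":1},{"x":-1,"y":-3.2,"z":0,"spin":0,"grip":1},{"x":-0.9,"y":-3.2,"z":0,"spin":0,"grip":1},{"x":0,"y":0,"z":0,"spin":0,"grip":1},{"x":0,"y":0,"z":0,"spin":0,"grip":1},{"x":0,"y":0,"z":0,"spin":0,"grip":1}]'
python3 - <<'E'
from h import *
plan(516.5,-50.2,-0.04,34.2)
E
```

```text
clock: 18.45
eef_pos: [515.0, -49.9, 89.0]
tcp_rot: [3.141, -0.0, 3.101]
contact_force: [0.5, 0.2, -1.7]
opening: 0.102
grasp_force: 59.0
at [515.  -49.9  89. ] spin -0.001 xy [-0.15 -0.02] z 5.48
```

```bash
python3 -m jog '[{"x":0,"y":0,"z":2.5,"spin":0,"grip":1},{"x":0,"y":0,"z":2,"spin":0,"grip":1},{"x":0,"y":0,"z":1,"spin":0,"grip":1},{"x":0,"y":0,"z":0,"spin":0,"grip":1},{"x":-0.8,"y":0,"z":0,"spin":0,"grip":1},{"x":-0.8,"y":0,"z":0,"spin":0,"grip":1},{"x":-0.8,"y":0,"z":0,"spin":0,"grip":1},{"x":-0.8,"y":0,"z":0,"spin":0,"grip":1},{"x":0,"y":0,"z":0,"spin":0,"grip":1},{"x":0,"y":0,"z":0,"spin":0,"grip":1}]';python3 -m jog '[{"x":-0.8,"y":0,"z":0,"spin":0,"grip":1},{"x":-0.8,"y":0,"z":0,"spin":0,"grip":1},{"x":-0.8,"y":0,"z":0,"spin":0,"grip":1},{"x":0,"y":0,"z":0,"spin":0,"grip":1},{"x":0,"y":0,"z":0,"spin":0,"grip":1}]'
```

```text
clock: 19.28
eef_pos: [548.3, -51.3, 34.0]
tcp_rot: [-3.142, 0.001, 3.102]
contact_force: [-0.6, -0.2, -2.0]
opening: 0.103
grasp_force: 58.9
clock: 19.7
eef_pos: [572.0, -52.3, 33.8]
tcp_rot: [-3.142, 0.0, 3.102]
contact_force: [-0.6, -0.4, -1.3]
opening: 0.106
grasp_force: 59.0
```

```bash
python3 -m jog '[{"x":-1,"y":0,"z":0,"spin":0,"grip":1},{"x":-1,"y":0,"z":0,"spin":0,"grip":1},{"x":-1,"y":0,"z":0,"spin":0,"grip":1},{"x":-1,"y":0,"z":0,"spin":0,"grip":1},{"x":-1,"y":0,"z":0,"spin":0,"grip":1},{"x":-0.8,"y":0,"z":0,"spin":0,"grip":1},{"x":0,"y":0,"z":0.1,"spin":0,"grip":1},{"x":0,"y":0,"z":0,"spin":0,"grip":1}]';python3 -m jog '[{"x":-0.3,"y":0,"z":0,"spin":0,"grip":1},{"x":-0.2,"y":0,"z":0,"spin":0,"grip":1},{"x":-0.2,"y":0,"z":0,"spin":0,"grip":1},{"x":0,"y":0,"z":0,"spin":0,"grip":1},{"x":0,"y":0,"z":0,"spin":0,"grip":1}]'
```

```text
clock: 20.37
eef_pos: [631.6, -54.7, 33.6]
tcp_rot: [-3.141, 0.004, 3.102]
contact_force: [3.0, -0.1, 4.2]
opening: 0.107
grasp_force: 59.8
clock: 20.78
eef_pos: [634.1, -54.7, 33.2]
tcp_rot: [3.142, -0.005, 3.102]
contact_force: [-7.9, -0.7, 11.6]
opening: 0.102
grasp_force: 61.1
```

```bash
python3 -m jog '[{"x":-0.15,"y":0,"z":-0.1,"spin":0,"grip":1},{"x":-0.15,"y":0,"z":-0.05,"spin":0,"grip":1},{"x":0,"y":0,"z":0,"spin":0,"grip":1},{"x":0,"y":0,"z":0,"spin":0,"grip":1}]'
```

```text
clock: 21.12
eef_pos: [637.2, -54.9, 33.6]
tcp_rot: [-3.142, -0.004, 3.102]
contact_force: [-5.4, -0.6, 2.7]
opening: 0.105
grasp_force: 59.6
```

```bash
python3 -m jog '[{"x":-0.15,"y":0,"z":0,"spin":0,"grip":1},{"x":-0.15,"y":0,"z":0,"spin":0,"grip":1},{"x":0,"y":0,"z":0,"spin":0,"grip":1},{"x":0,"y":0,"z":0,"spin":0,"grip":1}]'
```

```text
clock: 21.45
eef_pos: [637.3, -55.0, 33.2]
tcp_rot: [3.142, -0.01, 3.102]
contact_force: [-15.1, -0.2, 10.1]
opening: 0.109
grasp_force: 60.7
```

```bash
python3 -m jog '[{"x":0.25,"y":0,"z":0,"spin":0,"grip":0.8},{"x":0,"y":0,"z":0,"spin":0,"grip":0.5},{"x":0,"y":0,"z":0,"spin":0,"grip":0.4},{"x":0,"y":0,"z":-2,"spin":0,"grip":0.4},{"x":0,"y":0,"z":-4,"spin":0,"grip":0.4},{"x":0,"y":0,"z":-4,"spin":0,"grip":0.4},{"x":1.83,"y":3.15,"z":-1.5,"spin":0,"grip":0.3},{"x":1.83,"y":3.15,"z":-1.5,"spin":0,"grip":0.3},{"x":1.83,"y":3.15,"z":-1.5,"spin":0,"grip":0.3},{"x":1.83,"y":3.15,"z":-1.5,"spin":0,"grip":0.3},{"x":1.83,"y":3.15,"z":-1,"spin":0,"grip":0.3},{"x":1.83,"y":3.15,"z":0,"spin":0,"grip":0.3},{"x":1.83,"y":3.15,"z":0,"spin":0,"grip":0.3},{"x":1.83,"y":3.15,"z":0,"spin":0,"grip":0.3},{"x":1.83,"y":3.15,"z":0,"spin":0,"grip":0.3},{"x":1.83,"y":3.15,"z":0,"spin":-0.05,"grip":0.3},{"x":1.83,"y":3.15,"z":0,"spin":-0.1,"grip":0.3},{"x":0,"y":0,"z":0,"spin":0,"grip":0.3},{"x":0,"y":0,"z":0,"spin":0,"grip":0.3}]'
python3 - <<'E'
from h import *
im,C=cam("wrist","w10.png")
for t in trays(im,C): print(*t); plan(*t[4],t[3],18)
E
```

```text
clock: 23.03
eef_pos: [450.3, 300.2, 204.5]
tcp_rot: [3.141, 0.001, -3.028]
contact_force: [0.1, -0.1, 0.4]
opening: 0.703
grasp_force: 0.0
o 2 [523.6 308.4  80.4  56.1] 0.116 [448.1 299.6]
at [450.9 299.1 204.5] spin -0.005 xy [0.27 0.08] z 18.65
```

```bash
python3 -m jog '[{"x":0.2,"y":0.1,"z":3,"spin":0,"grip":0.3},{"x":0,"y":0,"z":4,"spin":0,"grip":0.4},{"x":0,"y":0,"z":4,"spin":0,"grip":0.4},{"x":0,"y":0,"z":4,"spin":0,"grip":0.4},{"x":0,"y":0,"z":2.5,"spin":0,"grip":0.4},{"x":0,"y":0,"z":1.2,"spin":0,"grip":0.4},{"x":0,"y":0,"z":0,"spin":0,"grip":0.4},{"x":0,"y":0,"z":0,"spin":0,"grip":0.7},{"x":0,"y":0,"z":0,"spin":0,"grip":0.9},{"x":0,"y":0,"z":0,"spin":0,"grip":1},{"x":0,"y":0,"z":0,"spin":0,"grip":1},{"x":0,"y":0,"z":0,"spin":0,"grip":1},{"x":0,"y":0,"z":0,"spin":0,"grip":1},{"x":0,"y":0,"z":0,"spin":0,"grip":1}]' 60
python3 - <<'E'
from h import *
plan(510,-210.2,-0.04,90)
E
```

```text
clock: 24.25
eef_pos: [450.2, 300.1, 19.3]
tcp_rot: [3.14, 0.003, -3.031]
contact_force: [1.9, -1.1, 7.2]
opening: 0.107
grasp_force: 59.8
at [450.2 300.1  19.3] spin 0.15 xy [ -8.02 -50.75] z -7.07
```

```bash
python3 -m jog '[{"x":0,"y":0,"z":-2,"spin":0,"grip":1},{"x":0,"y":0,"z":-4,"spin":0,"grip":1},{"x":0,"y":0,"z":-4,"spin":0.05,"grip":1},{"x":0,"y":0,"z":0,"spin":0.1,"grip":1},{"x":-0.62,"y":-3.9,"z":0,"spin":0,"grip":1},{"x":-0.62,"y":-3.9,"z":0,"spin":0,"grip":1},{"x":-0.62,"y":-3.9,"z":0,"spin":0,"grip":1},{"x":-0.62,"y":-3.9,"z":0,"spin":0,"grip":1},{"x":-0.62,"y":-3.9,"z":0,"spin":0,"grip":1},{"x":-0.62,"y":-3.9,"z":0,"spin":0,"grip":1},{"x":-0.62,"y":-3.9,"z":0,"spin":0,"grip":1},{"x":-0.62,"y":-3.9,"z":0,"spin":0,"grip":1},{"x":-0.62,"y":-3.9,"z":0,"spin":0,"grip":1},{"x":-0.62,"y":-3.9,"z":0,"spin":0,"grip":1},{"x":-0.62,"y":-3.9,"z":0,"spin":0,"grip":1},{"x":-0.62,"y":-3.9,"z":0,"spin":0,"grip":1},{"x":-0.62,"y":-3.9,"z":0,"spin":0,"grip":1},{"x":0,"y":0,"z":0,"spin":0,"grip":1},{"x":0,"y":0,"z":0,"spin":0,"grip":1},{"x":0,"y":0,"z":0,"spin":0,"grip":1}]'
python3 - <<'E'
from h import *
plan(510,-210.2,-0.04,34.4)
im,C=cam("wrist","w11.png")
for S,ce,m in comps(im,"o",20): print(S,ce)
E
```

```text
clock: 25.92
eef_pos: [508.8, -210.5, 117.7]
tcp_rot: [3.141, 0.0, 3.101]
contact_force: [-0.2, -0.0, -0.9]
opening: 0.106
grasp_force: 59.2
at [ 508.8 -210.5  117.7] spin -0.001 xy [-0.12  0.04] z 8.33
[  76  162   83  145 2822] [114.2 222.6]
[ 244  223   63   38 1489] [275.5 238.2]
[ 266  258   20  103 1151] [275.6 291. ]
[422 314  39  24 493] [438.2 321.8]
[460 344  12  14 122] [466.  349.7]
```

```bash
python3 -m jog '[{"x":0,"y":0,"z":3,"spin":0,"grip":1},{"x":0,"y":0,"z":3,"spin":0,"grip":1},{"x":0,"y":0,"z":1.5,"spin":0,"grip":1},{"x":0,"y":0,"z":0.8,"spin":0,"grip":1},{"x":0,"y":0,"z":0,"spin":0,"grip":1},{"x":-0.8,"y":0,"z":0,"spin":0,"grip":1},{"x":-0.8,"y":0,"z":0,"spin":0,"grip":1},{"x":-0.8,"y":0,"z":0,"spin":0,"grip":1},{"x":-0.8,"y":0,"z":0,"spin":0,"grip":1},{"x":0,"y":0,"z":0,"spin":0,"grip":1},{"x":0,"y":0,"z":0,"spin":0,"grip":1}]';python3 -m jog '[{"x":-0.8,"y":0,"z":0,"spin":0,"grip":1},{"x":-0.8,"y":0,"z":0,"spin":0,"grip":1},{"x":-0.8,"y":0,"z":0,"spin":0,"grip":1},{"x":0,"y":0,"z":0,"spin":0,"grip":1},{"x":0,"y":0,"z":0,"spin":0,"grip":1}]'
```

```text
clock: 26.88
eef_pos: [541.9, -212.0, 34.6]
tcp_rot: [-3.141, 0.001, 3.102]
contact_force: [0.2, 0.1, -1.0]
opening: 0.102
grasp_force: 59.1
clock: 27.3
eef_pos: [565.7, -212.9, 34.3]
tcp_rot: [-3.141, 0.0, 3.102]
contact_force: [-0.2, 0.2, -1.7]
opening: 0.103
grasp_force: 59.1
```

```bash
python3 -m jog '[{"x":-1,"y":0,"z":0,"spin":0,"grip":1},{"x":-1,"y":0,"z":0,"spin":0,"grip":1},{"x":-1,"y":0,"z":0,"spin":0,"grip":1},{"x":-1,"y":0,"z":0,"spin":0,"grip":1},{"x":-1,"y":0,"z":0,"spin":0,"grip":1},{"x":-0.8,"y":0,"z":0,"spin":0,"grip":1},{"x":-0.2,"y":0,"z":0,"spin":0,"grip":1},{"x":0,"y":0,"z":0,"spin":0,"grip":1},{"x":0,"y":0,"z":0,"spin":0,"grip":1}]';python3 -m jog '[{"x":-0.2,"y":0,"z":0,"spin":0,"grip":1},{"x":-0.2,"y":0,"z":0,"spin":0,"grip":1},{"x":-0.2,"y":0,"z":0,"spin":0,"grip":1},{"x":0,"y":0,"z":0,"spin":0,"grip":1},{"x":0,"y":0,"z":0,"spin":0,"grip":1}]'
```

```text
clock: 28.05
eef_pos: [624.6, -215.1, 34.0]
tcp_rot: [3.141, -0.001, 3.102]
contact_force: [0.2, -0.2, -1.4]
opening: 0.105
grasp_force: 59.2
clock: 28.47
eef_pos: [631.0, -215.5, 34.3]
tcp_rot: [-3.142, 0.0, 3.102]
contact_force: [-0.2, -0.2, -1.5]
opening: 0.107
grasp_force: 59.3
```

```bash
python3 -m jog '[{"x":-0.15,"y":0,"z":0,"spin":0,"grip":1},{"x":-0.15,"y":0,"z":0,"spin":0,"grip":1},{"x":0,"y":0,"z":0,"spin":0,"grip":1},{"x":0,"y":0,"z":0,"spin":0,"grip":1}]';python3 -m jog '[{"x":-0.15,"y":0,"z":0,"spin":0,"grip":1},{"x":-0.15,"y":0,"z":0,"spin":0,"grip":1},{"x":0,"y":0,"z":0,"spin":0,"grip":1},{"x":0,"y":0,"z":0,"spin":0,"grip":1}]'
```

```text
clock: 28.8
eef_pos: [631.1, -215.4, 33.5]
tcp_rot: [3.141, -0.006, 3.102]
contact_force: [-8.8, -0.8, 1.3]
opening: 0.104
grasp_force: 59.5
clock: 29.13
eef_pos: [631.1, -215.3, 33.3]
tcp_rot: [3.14, -0.012, 3.102]
contact_force: [-21.2, -2.1, 10.6]
opening: 0.106
grasp_force: 60.9
```

```bash
python3 -m jog '[{"x":0.4,"y":0,"z":0,"spin":0,"grip":0.8},{"x":0,"y":0,"z":0,"spin":0,"grip":0.5},{"x":0,"y":0,"z":0,"spin":0,"grip":0.4},{"x":0,"y":0,"z":-2,"spin":0,"grip":0.4},{"x":0,"y":0,"z":-4,"spin":0,"grip":0.4},{"x":0,"y":0,"z":-4,"spin":0,"grip":0.4},{"x":1.33,"y":3.5,"z":-1.5,"spin":0,"grip":0.3},{"x":1.33,"y":3.5,"z":-1.5,"spin":0,"grip":0.3},{"x":1.33,"y":3.5,"z":-1.5,"spin":0,"grip":0.3},{"x":1.33,"y":3.5,"z":-1.5,"spin":0,"grip":0.3},{"x":1.33,"y":3.5,"z":-1.5,"spin":0,"grip":0.3},{"x":1.33,"y":3.9,"z":0,"spin":0,"grip":0.3},{"x":1.33,"y":3.9,"z":0,"spin":0,"grip":0.3},{"x":1.33,"y":3.9,"z":0,"spin":0,"grip":0.3},{"x":1.33,"y":3.9,"z":0,"spin":0,"grip":0.3},{"x":1.33,"y":3.9,"z":0,"spin":0,"grip":0.3},{"x":1.33,"y":3.9,"z":0,"spin":0,"grip":0.3},{"x":1.33,"y":3.9,"z":0,"spin":0,"grip":0.3},{"x":1.33,"y":3.9,"z":0,"spin":0,"grip":0.3},{"x":1.33,"y":3.9,"z":0,"spin":0,"grip":0.3}]' && python3 -m jog '[{"x":1.33,"y":3.7,"z":0,"spin":0,"grip":0.3},{"x":1.33,"y":3.7,"z":0,"spin":0,"grip":0.3},{"x":0,"y":2,"z":0,"spin":0.06,"grip":0.3},{"x":0,"y":0,"z":0,"spin":0.06,"grip":0.3},{"x":0,"y":0,"z":0,"spin":0,"grip":0.3},{"x":0,"y":0,"z":0,"spin":0,"grip":0.3}]'
python3 - <<'E'
from h import *
im,C=cam("wrist","w12.png")
for t in trays(im,C): print(*t); plan(*t[4],t[3],18)
E
```

```text
clock: 30.8
eef_pos: [467.5, 320.0, 210.0]
tcp_rot: [3.14, 0.002, 3.102]
contact_force: [1.5, 0.1, 0.0]
opening: 0.7
grasp_force: 0.0
clock: 31.3
eef_pos: [445.0, 412.8, 209.3]
tcp_rot: [3.141, 0.0, 2.984]
contact_force: [-0.4, 0.3, -0.1]
opening: 0.701
grasp_force: 0.0
b 2 [519.  402.4  56.8  81.4] -0.162 [444.  414.7]
at [445.2 412.2 209.4] spin 0.004 xy [0.15 0.22] z 19.14
```

```bash
python3 -m jog '[{"x":0.1,"y":0.2,"z":3.5,"spin":0,"grip":0.3},{"x":0,"y":0,"z":4,"spin":0,"grip":0.4},{"x":0,"y":0,"z":4,"spin":0,"grip":0.4},{"x":0,"y":0,"z":4,"spin":0,"grip":0.4},{"x":0,"y":0,"z":2.5,"spin":0,"grip":0.4},{"x":0,"y":0,"z":1.2,"spin":0,"grip":0.4},{"x":0,"y":0,"z":0,"spin":0,"grip":0.4},{"x":0,"y":0,"z":0,"spin":0,"grip":0.7},{"x":0,"y":0,"z":0,"spin":0,"grip":0.9},{"x":0,"y":0,"z":0,"spin":0,"grip":1},{"x":0,"y":0,"z":0,"spin":0,"grip":1},{"x":0,"y":0,"z":0,"spin":0,"grip":1},{"x":0,"y":0,"z":0,"spin":0,"grip":1},{"x":0,"y":0,"z":0,"spin":0,"grip":1}]' 60
python3 - <<'E'
from h import *
plan(510,-130.2,-0.04,120)
E
```

```text
clock: 32.52
eef_pos: [445.6, 415.6, 19.5]
tcp_rot: [3.139, 0.002, 2.982]
contact_force: [-0.4, -0.3, 7.2]
opening: 0.102
grasp_force: 59.6
at [445.6 415.6  19.5] spin -0.12 xy [ -8.62 -54.28] z -10.05
```

```bash
python3 -m jog '[{"x":0,"y":0,"z":-2,"spin":0,"grip":1},{"x":0,"y":0,"z":-4,"spin":-0.06,"grip":1},{"x":0,"y":0,"z":-4,"spin":-0.06,"grip":1},{"x":-0.615,"y":-3.88,"z":0,"spin":0,"grip":1},{"x":-0.615,"y":-3.88,"z":0,"spin":0,"grip":1},{"x":-0.615,"y":-3.88,"z":0,"spin":0,"grip":1},{"x":-0.615,"y":-3.88,"z":0,"spin":0,"grip":1},{"x":-0.615,"y":-3.88,"z":0,"spin":0,"grip":1},{"x":-0.615,"y":-3.88,"z":0,"spin":0,"grip":1},{"x":-0.615,"y":-3.88,"z":0,"spin":0,"grip":1},{"x":-0.615,"y":-3.88,"z":0,"spin":0,"grip":1},{"x":-0.615,"y":-3.88,"z":0,"spin":0,"grip":1},{"x":-0.615,"y":-3.88,"z":0,"spin":0,"grip":1},{"x":-0.615,"y":-3.88,"z":0,"spin":0,"grip":1},{"x":-0.615,"y":-3.88,"z":0,"spin":0,"grip":1},{"x":-0.615,"y":-3.88,"z":0,"spin":0,"grip":1},{"x":-0.615,"y":-3.88,"z":0,"spin":0,"grip":1},{"x":0,"y":0,"z":0,"spin":0,"grip":1},{"x":0,"y":0,"z":0,"spin":0,"grip":1},{"x":0,"y":0,"z":0,"spin":0,"grip":1}]'
python3 - <<'E'
from h import *
plan(510,-130.2,-0.04,34.6)
im,C=cam("wrist","w13.png")
E
```

```text
clock: 34.18
eef_pos: [508.7, -131.7, 117.9]
tcp_rot: [3.141, 0.001, 3.101]
contact_force: [0.8, 0.2, -1.3]
opening: 0.103
grasp_force: 59.0
at [ 508.7 -131.7  117.9] spin -0.001 xy [-0.13  0.16] z 8.33
```

```bash
python3 - <<'E'
from h import *
for n in ("w8.png","w13.png"):
    im,C=load(n)
    for S,ce,m in comps(im,"b",20): print(n,S,ce)
E
python3 -m jog '[{"x":0,"y":0.15,"z":3,"spin":0,"grip":1},{"x":0,"y":0,"z":3,"spin":0,"grip":1},{"x":0,"y":0,"z":1.5,"spin":0,"grip":1},{"x":0,"y":0,"z":0.8,"spin":0,"grip":1},{"x":0,"y":0,"z":0,"spin":0,"grip":1},{"x":0,"y":0,"z":0,"spin":0,"grip":1}]'
```

```text
w8.png [ 244  225   64  136 2801] [276.  267.5]
w13.png [ 245  221   62   41 1547] [275.7 237.8]
w13.png [ 265  252   23  109 1393] [275.7 290.8]
w13.png [423 315  38  28 489] [439.1 324.6]
w13.png [446 334  27  25 245] [460.9 346.2]
clock: 34.73
eef_pos: [509.2, -129.4, 34.8]
tcp_rot: [-3.142, 0.0, 3.103]
contact_force: [-0.3, 0.4, -0.6]
opening: 0.104
grasp_force: 59.0
```

```bash
python3 -m jog '[{"x":-0.8,"y":-0.05,"z":0,"spin":0,"grip":1},{"x":-0.8,"y":0,"z":0,"spin":0,"grip":1},{"x":-0.8,"y":0,"z":0,"spin":0,"grip":1},{"x":-0.8,"y":0,"z":0,"spin":0,"grip":1},{"x":0,"y":0,"z":0,"spin":0,"grip":1},{"x":0,"y":0,"z":0,"spin":0,"grip":1}]';python3 -m jog '[{"x":-0.8,"y":0,"z":0,"spin":0,"grip":1},{"x":-0.8,"y":0,"z":0,"spin":0,"grip":1},{"x":-0.8,"y":0,"z":0,"spin":0,"grip":1},{"x":0,"y":0,"z":0,"spin":0,"grip":1},{"x":0,"y":0,"z":0,"spin":0,"grip":1}]'
```

```text
clock: 35.23
eef_pos: [542.1, -132.1, 34.7]
tcp_rot: [-3.141, 0.002, 3.102]
contact_force: [0.2, 0.4, -1.7]
opening: 0.103
grasp_force: 58.9
clock: 35.65
eef_pos: [565.5, -132.9, 34.3]
tcp_rot: [-3.142, 0.0, 3.102]
contact_force: [-0.8, -0.4, -0.7]
opening: 0.104
grasp_force: 58.9
```

```bash
python3 -m jog '[{"x":-0.8,"y":0,"z":0,"spin":0,"grip":1},{"x":-1,"y":0,"z":0,"spin":0,"grip":1},{"x":-1,"y":0,"z":0,"spin":0,"grip":1},{"x":-1,"y":0,"z":0,"spin":0,"grip":1},{"x":-1,"y":0,"z":0,"spin":0,"grip":1},{"x":-0.8,"y":0,"z":0.1,"spin":0,"grip":1},{"x":-0.4,"y":0,"z":0,"spin":0,"grip":1},{"x":0,"y":0,"z":0,"spin":0,"grip":1},{"x":0,"y":0,"z":0,"spin":0,"grip":1}]'
```

```text
clock: 36.4
eef_pos: [625.9, -135.3, 33.5]
tcp_rot: [-3.141, 0.001, 3.102]
contact_force: [2.0, -0.0, 1.4]
opening: 0.109
grasp_force: 59.6
```

```bash
python3 -m jog '[{"x":-0.3,"y":0,"z":-0.05,"spin":0,"grip":1},{"x":-0.3,"y":0,"z":0,"spin":0,"grip":1},{"x":0,"y":0,"z":0,"spin":0,"grip":1},{"x":0,"y":0,"z":0,"spin":0,"grip":1}]';python3 -m jog '[{"x":-0.15,"y":0,"z":0,"spin":0,"grip":1},{"x":-0.15,"y":0,"z":0,"spin":0,"grip":1},{"x":0,"y":0,"z":0,"spin":0,"grip":1},{"x":0,"y":0,"z":0,"spin":0,"grip":1}]';python3 -m jog '[{"x":-0.15,"y":0,"z":0,"spin":0,"grip":1},{"x":-0.1,"y":0,"z":0,"spin":0,"grip":1},{"x":0,"y":0,"z":0,"spin":0,"grip":1},{"x":0,"y":0,"z":0,"spin":0,"grip":1}]'
```

```text
clock: 36.73
eef_pos: [630.7, -135.5, 33.6]
tcp_rot: [3.142, -0.0, 3.102]
contact_force: [0.1, 0.5, -1.2]
opening: 0.105
grasp_force: 59.2
clock: 37.07
eef_pos: [633.8, -135.6, 33.8]
tcp_rot: [-3.142, 0.0, 3.102]
contact_force: [-1.0, 0.1, -1.2]
opening: 0.104
grasp_force: 59.2
clock: 37.4
eef_pos: [635.1, -135.7, 33.5]
tcp_rot: [3.141, -0.002, 3.102]
contact_force: [-5.8, -0.4, 1.5]
opening: 0.105
grasp_force: 59.3
```

```bash
python3 -m jog '[{"x":-0.15,"y":0,"z":0,"spin":0,"grip":1},{"x":0,"y":0,"z":0,"spin":0,"grip":1},{"x":0.3,"y":0,"z":0,"spin":0,"grip":0.8},{"x":0,"y":0,"z":0,"spin":0,"grip":0.5},{"x":0,"y":0,"z":0,"spin":0,"grip":0.4},{"x":0,"y":0,"z":-2,"spin":0,"grip":0.4},{"x":0,"y":0,"z":-4,"spin":0,"grip":0.4},{"x":0,"y":0,"z":-4,"spin":0,"grip":0.4},{"x":0.5,"y":3.3,"z":-1.5,"spin":0,"grip":0.4},{"x":0.5,"y":3.3,"z":-1.5,"spin":0,"grip":0.4},{"x":0.5,"y":3.3,"z":-1.5,"spin":0,"grip":0.4},{"x":0.5,"y":3.3,"z":-1.5,"spin":0,"grip":0.4},{"x":0.5,"y":3.3,"z":-1,"spin":0,"grip":0.4},{"x":0.5,"y":3.3,"z":0,"spin":0,"grip":0.4},{"x":0.5,"y":3.3,"z":0,"spin":0,"grip":0.4},{"x":0.5,"y":3.3,"z":0,"spin":0,"grip":0.4},{"x":0.5,"y":3.3,"z":0,"spin":0,"grip":0.4},{"x":0,"y":0,"z":0,"spin":0,"grip":0.4},{"x":0,"y":0,"z":0,"spin":0,"grip":0.4},{"x":0,"y":0,"z":0,"spin":0,"grip":0.4}]'
python3 - <<'E'
from h import *
im,C=cam("wrist","w14.png")
print(sense()["eef_pos"].round(1), sense()["tcp_rot"])
for p in [(600,190,66),(740,140,66)]: print(proj(C,p))
f=cv2.flip(im,-1)[60:230,190:390]; cv2.imwrite("pics/w14f.png",cv2.resize(f,None,fx=3.5,fy=3.5,interpolation=cv2.INTER_CUBIC))
E
```

```text
clock: 39.07
eef_pos: [601.9, 162.9, 203.9]
tcp_rot: [-3.141, 0.001, 3.103]
contact_force: [0.2, -0.0, 1.4]
opening: 0.602
grasp_force: 0.0
[601.9 162.3 203.9] [-3.14145580e+00  5.71901124e-04  3.10159023e+00]
[303.98549181 196.94378361]
[261.01485422 318.89105046]
```

View pics/w14f.png

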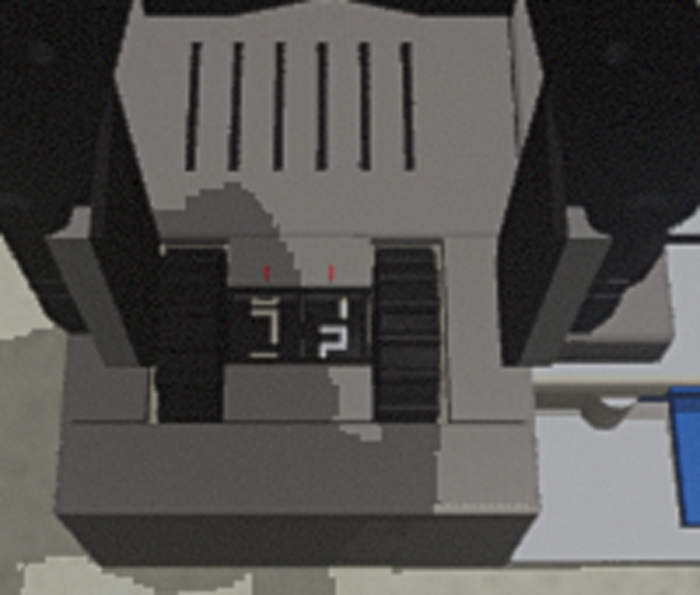

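Run:
```python
from h import *
im,C=load("w14.png")
g=cv2.cvtColor(cv2.flip(im,-1),cv2.COLOR_BGR2GRAY)[141:166,253:297].astype(int)
for h in (g[:,:22],g[:,22:]):
    lo,hi=h.min(),np.percentile(h,97)
    for r in h: print("".join(" .:-=+*#%@"[min(9,max(0,int(9*(x-lo)/(hi-lo))))]*2 for x in r))
    print("-----")
for n,X,Y,z in [("tensL",158,335,72),("tensR",225,335,72),("unL",374,335,72),("unR",440,335,72),("tensBack",192,243,66),("tensFront",190,422,66),("unBack",405,240,66),("unFront",405,424,66)]:
    print(n,onz(C,559-(190+X/3.5),419-(60+Y/3.5),z).round(1))
```

```text
..========================================
............................................
    ....    ..        ....        ..........
  ......--::::::::----::::::::----::::::::::
..  ....::::::::::****==----==##**::::::::::
  ..  ..........--%%%%@@@@@@@@%%==..........
  ........  ..  ..--------------..        ..
..  ........    ::++++++++++++**--..........
    ....    ....--@@@@@@@@@@@@@@==..........
  ............  ..----------++@@==..........
    ..  ....  ....  ..    ..==@@==..  ..  ..
    ..............  ..  ....++@@==  ........
..  ........................++@@==..  ......
    ........................++@@==..........
    ....................  ..++@@==  ........
      ........  ..  ........++@@==........  
..  ......................::++@@==..........
..    ........................==............
    ..................  ..  ....  ..........
    ..  ........::----------::--............
  ..............==%%%%%%%%%%%%%%--..........
  ..  ..  ........::::::::::::::..  ..  ....
  ..........................................
..--========================================
..==****++++++******++
[... 673 characters left out ...]
::::::::--**@@--  ....  ..==  
              ..      ..**@@--  ....  ..--  
  ..        ..------::--##@@--......  ..--  
  ..  ..  ..==@@%%%%%%%%@@@@::......  ..::  
  ::      ..++@@%%%%%%%%%%%%::......    ..  
..::      ..++@@--..................  ....  
  ..      ..**@@--  ................  ....  
            ..::                            
                        ..    ..      ....  
------------------------------------------..
==============--==**##****************##**..
-----
tensL [670.1 209.2  72. ]
tensR [669.3 189.4  72. ]
unL [667.6 145.4  72. ]
unR [666.8 125.9  72. ]
tensBack [704.6 199.9  66. ]
tensFront [644.5 200.5  66. ]
unBack [703.  133.6  66. ]
unFront [641.3 137.4  66. ]
```

Run:
```python
from h import *
plan(683,201,-0.04,110)
```

```text
at [601.9 162.3 203.9] spin -0.0 xy [-7.94  4.19] z 9.39
```

```bash
python3 -m jog '[{"x":-2.6,"y":1.4,"z":2,"spin":0,"grip":0.55},{"x":-2.65,"y":1.4,"z":2,"spin":0,"grip":0.55},{"x":-2.69,"y":1.39,"z":2,"spin":0,"grip":0.55},{"x":0,"y":0,"z":3.4,"spin":0,"grip":0.55},{"x":0,"y":0,"z":2,"spin":0,"grip":0.55},{"x":0,"y":0,"z":1,"spin":0,"grip":0.55},{"x":0,"y":0,"z":0,"spin":0,"grip":0.55},{"x":0,"y":0,"z":0,"spin":0,"grip":0.55}]' 20
python3 - <<'E'
from h import *
im,C=cam("wrist","w15.png");cv2.imwrite("pics/w15f.png",cv2.flip(im,-1))
E
```

```text
clock: 39.78
eef_pos: [682.9, 200.7, 80.2]
tcp_rot: [-3.142, -0.0, 3.101]
contact_force: [0.1, 0.2, 0.9]
opening: 0.446
grasp_force: 0.0
```

View pics/w15f.png

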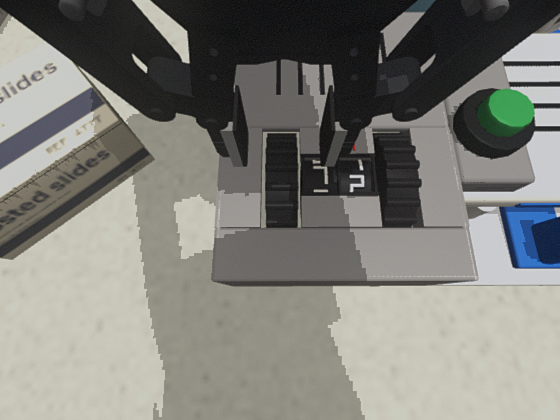

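```bash
python3 -m jog '[{"x":0,"y":0,"z":0.6,"spin":0,"grip":0.55},{"x":0,"y":0,"z":0.4,"spin":0,"grip":0.6},{"x":0,"y":0,"z":0,"spin":0,"grip":0.75},{"x":0,"y":0,"z":0,"spin":0,"grip":0.9},{"x":0,"y":0,"z":0,"spin":0,"grip":0.9},{"x":0,"y":0,"z":0,"spin":0,"grip":0.9},{"x":0,"y":0,"z":0,"spin":0,"grip":0.9}]' 20
```

```text
clock: 40.42
eef_pos: [682.6, 201.9, 70.1]
tcp_rot: [3.141, 0.0, 3.102]
contact_force: [-1.8, 2.0, 2.2]
opening: 0.202
grasp_force: 22.0
```

Opening 0.20 (about 17–18 mm): the tens wheel is gripped. One stroke towards the robot.

```bash
python3 -m jog '[{"x":0.4,"y":0,"z":0,"spin":0,"grip":0.9},{"x":0.4,"y":0,"z":0,"spin":0,"grip":0.9},{"x":0.4,"y":0,"z":0,"spin":0,"grip":0.9},{"x":0.4,"y":0,"z":0,"spin":0,"grip":0.9},{"x":0.4,"y":0,"z":0,"spin":0,"grip":0.9},{"x":0,"y":0,"z":0,"spin":0,"grip":0.9},{"x":0,"y":0,"z":0,"spin":0,"grip":0.55},{"x":0,"y":0,"z":0,"spin":0,"grip":0.55},{"x":0,"y":0,"z":0,"spin":0,"grip":0.55}]' 20
cat >> h.py <<'E'
def digits(im,C):
    """rectify the window onto z=66, 1 px = 0.8 mm, and print it upright, tens then units"""
    src=np.float32([proj(C,p) for p in WIN]);M=cv2.getPerspectiveTransform(src,np.float32([[0,0],[47,0],[47,27],[0,27]]))
    g=cv2.warpPerspective(cv2.cvtColor(im,cv2.COLOR_BGR2GRAY),M,(48,28)).astype(int)
    for r in g:
        print("".join(" .:-=+*#%@"[min(9,max(0,int((x-40)/16)))]*2 for x in r))
WIN=[(682,187,64),(679.5,149,64),(653.5,150,64),(656,188,64)]
E
python3 - <<'E'
from h import *
im,C=cam("wrist","w16.png");digits(im,C)
E
```

```text
clock: 41.17
eef_pos: [662.3, 202.2, 69.7]
tcp_rot: [-3.141, -0.001, 3.102]
contact_force: [0.8, -0.1, 0.2]
opening: 0.45
grasp_force: 0.0
            ++####**                    ::++++++==                                ..::          
            ==##==..                    ::**++++++==                            ..--::          
            ==##::                      ::++++++++++==--::                                      
            ==##--                      ..::::::....::::..                                      
            ==##++..                    ..................                        ....          
            --****..                    ::............::                ..********##++          
              ::..                    ..............::..                --******####++          
                                      ..::......::::::                          ==##++          
                                      ::......::..::..                          ==##==          
            ==##**                  ..::::......::::                            ==##--  
[... 1054 characters left out ...]
-----------------==**
------------------          ::....::::..::----------------------------------------==************
------------------          ::::::..::::------------------------------------------==************
----------------::        ..::....::::::--------------------------------==**********************
----------------::        ::..::..::..------****==----------------------==**********************
----------------::      ..::..::..::::------****==------------==--==--==++**********************
------------------      ::::::::::::--------****************************************************
--------------------------------------------****************************************************
```

```bash
python3 -m jog '[{"x":-0.7,"y":0,"z":0,"spin":0,"grip":0.55},{"x":-0.7,"y":0,"z":0,"spin":0,"grip":0.55},{"x":-0.6,"y":0,"z":0,"spin":0,"grip":0.55},{"x":0,"y":0,"z":0,"spin":0,"grip":0.55},{"x":0,"y":0,"z":0,"spin":0,"grip":0.55}]' 20 && sed -i 's/^WIN=.*/WIN=[(688,190,64),(685.5,146,64),(651,147,64),(653.5,191,64)]/' h.py
python3 - <<'E'
from h import *
im,C=cam("wrist","w17.png");digits(im,C)
E
```

```text
clock: 41.63
eef_pos: [683.1, 201.5, 69.6]
tcp_rot: [3.142, 0.0, 3.101]
contact_force: [-0.6, -0.3, 0.3]
opening: 0.446
grasp_force: 0.0
==      ..........                ::::::::::::..              ..........    ..  ..........      
==              ..====            ::::::::::::                            ::##==                
==              ::##**          ..::::::::::                                ****                
**              ..##==          ::::::::::::                                ****                
++              ..##**        ..::::::::::..                                **##..              
++              ..####        ::::::::::..                                  **%%::              
--              ..%%**      ..::::::::::                                    ::--                
::              ..%%##      ::::::::::..                                                        
..                ####--::--====--::..                          ....::::::::::::                
                  ==============--::                          ++@@@@@@@@@@@@@@@@==        
[... 1052 characters left out ...]
#####################
..================================================--**##########################################
  ==================================================**##########################################
..====================================================##########################################
..==================================================++##########################################
..==================================================++##########################################
..======================================================++######################################
..====================================================--++######################################
```

```bash
cat >> h.py <<'E'
def drum(im,C,x0=672.0,r=22.,zc=42.,lo=-0.75,hi=0.75,dt=0.05):
    """unwrap the digit drums: rows = angle from the top (+ away from robot), cols = y' 188..150"""
    g=cv2.cvtColor(im,cv2.COLOR_BGR2GRAY)
    for t in np.arange(hi,lo-1e-6,-dt):
        row=[]
        for y in np.arange(187,148,-1.5):
            x=x0+(y-168)*0.04+r*np.sin(t);u,v=proj(C,(x,y,zc+r*np.cos(t)))
            row.append(int(cv2.getRectSubPix(g,(1,1),(float(u),float(v)))[0,0]))
        print(f"{t:5.2f} "+"".join(" .:-=+*#%@"[min(9,max(0,int((x-35)/16)))]*2 for x in row))
E
python3 - <<'E'
from h import *
for n in ("w14.png","w17.png"): print(n);drum(*load(n))
E
```

```text
w14.png
 0.75       ::--------::                        ..##::    
 0.70       ....::..::..                        ::##..    
 0.65         ....  ..                          ::##..    
 0.60         ..........                        ::##..    
 0.55       ..::::::::::                        ::%%..    
 0.50       ::========--                        ::%%..    
 0.45       ::==========                        ::%%..    
 0.40         ......--==                        ::##      
 0.35               ::==                        ..==      
 0.30               ::==                          ..      
 0.25               ::==                                  
 0.20               ::==                ..==--------      
 0.15               ::==                --**********      
 0.10               ::==                ::++++++**##      
 0.05               ::==                  ..  ..==##      
-0.00               --==                        ==**      
-0.05               ::--                ..::::::****      
-0.10                                   ==######%%++      
-0.15                         
[... 1873 characters left out ...]
             ==##          ......@@==        ....  
-0.25               ++**          ......@@==............  
-0.30               ..                  --                
-0.35                                                     
-0.40 ----------------------------==++--------------------
-0.45 ============================++######################
-0.50 ============================++######################
-0.55 ============================++######################
-0.60 ==============================######################
-0.65 ==============================######################
-0.70 ==============================######################
-0.75 ==============================######################
```

```bash
python3 -m jog '[{"x":-0.5,"y":0,"z":-0.1,"spin":0,"grip":0.6},{"x":0,"y":0,"z":0,"spin":0,"grip":0.75},{"x":0,"y":0,"z":0,"spin":0,"grip":0.9},{"x":0,"y":0,"z":0,"spin":0,"grip":0.9},{"x":0,"y":0,"z":0,"spin":0,"grip":0.9},{"x":0.5,"y":0,"z":0,"spin":0,"grip":0.9},{"x":0.5,"y":0,"z":0,"spin":0,"grip":0.9},{"x":0.5,"y":0,"z":0,"spin":0,"grip":0.9},{"x":0.5,"y":0,"z":0,"spin":0,"grip":0.9},{"x":0.5,"y":0,"z":0,"spin":0,"grip":0.9},{"x":0.5,"y":0,"z":0,"spin":0,"grip":0.9},{"x":0,"y":0,"z":0,"spin":0,"grip":0.9},{"x":0,"y":0,"z":0,"spin":0,"grip":0.55},{"x":0,"y":0,"z":0,"spin":0,"grip":0.55},{"x":0,"y":0,"z":0,"spin":0,"grip":0.55},{"x":-1,"y":0,"z":0,"spin":0,"grip":0.55},{"x":-1,"y":0,"z":0,"spin":0,"grip":0.55},{"x":-1,"y":0,"z":0,"spin":0,"grip":0.55},{"x":0,"y":0,"z":0,"spin":0,"grip":0.55},{"x":0,"y":0,"z":0,"spin":0,"grip":0.55}]' 20
python3 - <<'E'
from h import *
drum(*cam("wrist","w18.png"))
E
```

```text
clock: 43.35
eef_pos: [688.4, 201.2, 70.6]
tcp_rot: [3.142, 0.0, 3.101]
contact_force: [-0.6, -0.6, -0.2]
opening: 0.448
grasp_force: 0.0
 0.75         ##--    ::::::..                      @@--  
 0.70         ##..  ..::::::                        @@..  
 0.65         %%    ::::::::                      ..@@    
 0.60         ##    ........                      --@@    
 0.55         ##::..::::..                        ==@@    
 0.50         ########**::                        **@@    
 0.45       ..##%%%%%%%%--                        ##%%    
 0.40         ::::::::%%..                        %%##    
 0.35                 %%                          ++::    
 0.30                 %%                                  
 0.25         ........%%                                  
 0.20       --%%%%%%%%%%                ..----------      
 0.15       --##********                ==@@@@@@@@@@..    
 0.10                             ......--########@@......
 0.05                             ................@@....  
-0.00       ==****######          ..............--@@  ....
-0.05       **%%##
[... 166 characters left out ...]
     ##--                  ....  @@==        ....  
-0.25       ##%%%%%%%%**          ......@@==............  
-0.30       ----------::                ==                
-0.35                                                     
-0.40 ::::::::::::--::::::::::::::--==::::::::::::::::::::
-0.45 ============================++######################
-0.50 ============================++######################
-0.55 ================================####################
-0.60 ================================####################
-0.65 ================================####################
-0.70 ================================**##################
-0.75 ================================**##################
```

Run:
```python
from h import *
im,C=load("w14.png")
for r in (141.8,163.8): print(onz(C,559-275,419-r,66).round(1))
im,C=load("w18.png")
g=cv2.cvtColor(im,cv2.COLOR_BGR2GRAY)
for y in (172,155): # bright/dark profile along x through the window
    print([(x,int(g[tuple(np.round(proj(C,(x,y,66))[::-1]).astype(int))])) for x in range(640,712,3)])
for n in ("w14.png","w18.png"): print(n);drum(*load(n),x0=676,r=22,lo=-0.65,hi=0.7)
```

```text
[688.1 167.6  66. ]
[662.2 168.4  66. ]
[(640, 107), (643, 98), (646, 111), (649, 107), (652, 110), (655, 108), (658, 107), (661, 107), (664, 40), (667, 38), (670, 35), (673, 39), (676, 32), (679, 30), (682, 34), (685, 78), (688, 76), (691, 78), (694, 76), (697, 78), (700, 25), (703, 24), (706, 33), (709, 38)]
[(640, 153), (643, 124), (646, 160), (649, 158), (652, 157), (655, 156), (658, 156), (661, 115), (664, 49), (667, 71), (670, 214), (673, 212), (676, 42), (679, 214), (682, 205), (685, 53), (688, 71), (691, 105), (694, 105), (697, 103), (700, 104), (703, 107), (706, 32), (709, 36)]
w14.png
 0.70                                                     
 0.65                                                     
 0.60       ....      ..                          ..      
 0.55       ..::......--..                        --      
 0.50       ::--::::::--                        ..++      
 0.45       ::========--                        ::##..    
 0.40       ..::--::--::                        ::##..    
 0.35         ........                          ::%%..    
 0.30         ::::::::..  
[... 2113 characters left out ...]
                           ......::========@@......
-0.15       ..::::------          ................@@......
-0.20       ++%%%%%%%%@@          ..............::@@......
-0.25       ++**::::::::          ......==******##@@  ....
-0.30       **++                  ......##@@@@@@@@@@  ....
-0.35       **==                  ......####..............
-0.40       ****========          ......%%%%  ............
-0.45       ==**######**            ..  ****..    ..    ..
-0.50                                                     
-0.55                               ::..................  
-0.60 ==============================%%==++++++++++++++++++
-0.65 ==============================######################
```

```bash
python3 -m jog '[{"x":-0.4,"y":0,"z":0,"spin":0,"grip":0.6},{"x":0,"y":0,"z":0,"spin":0,"grip":0.75},{"x":0,"y":0,"z":0,"spin":0,"grip":0.9},{"x":0,"y":0,"z":0,"spin":0,"grip":0.9},{"x":0,"y":0,"z":0,"spin":0,"grip":0.9},{"x":0.6,"y":0,"z":0,"spin":0,"grip":0.9},{"x":0.6,"y":0,"z":0,"spin":0,"grip":0.9},{"x":0.6,"y":0,"z":0,"spin":0,"grip":0.9},{"x":0.6,"y":0,"z":0,"spin":0,"grip":0.9},{"x":0.6,"y":0,"z":0,"spin":0,"grip":0.9},{"x":0.2,"y":0,"z":0,"spin":0,"grip":0.9},{"x":0,"y":0,"z":0,"spin":0,"grip":0.9},{"x":0,"y":0,"z":0,"spin":0,"grip":0.55},{"x":0,"y":0,"z":0,"spin":0,"grip":0.55},{"x":0,"y":0,"z":0,"spin":0,"grip":0.55},{"x":-1,"y":0,"z":0,"spin":0,"grip":0.55},{"x":-1,"y":0,"z":0,"spin":0,"grip":0.55},{"x":-1.2,"y":0,"z":0,"spin":0,"grip":0.55},{"x":0,"y":0,"z":0,"spin":0,"grip":0.55},{"x":0,"y":0,"z":0,"spin":0,"grip":0.55}]' 20
python3 - <<'E'
from h import *
drum(*cam("wrist","w19.png"),x0=675.5,lo=-.55,hi=.6)
E
```

```text
clock: 45.07
eef_pos: [692.5, 201.0, 70.6]
tcp_rot: [3.142, 0.0, 3.101]
contact_force: [-0.1, 0.5, -1.1]
opening: 0.451
grasp_force: 0.0
 0.60   ..........  ............    ..............::--....
 0.55                       ..              ......++==    
 0.50                                             ##++    
 0.45         --      ::                          @@**    
 0.40       ..%%      %%                          @@++    
 0.35       ::##      %%                          @@==    
 0.30       ..##      %%                          @@--    
 0.25       ::%%  ....%%                          @@--    
 0.20       --%%##%%%%%%                          @@--    
 0.15       ::########%%                          ::      
 0.10               ..%%                                  
 0.05               ..%%                  ..........      
-0.00               ..%%                --@@@@@@@@@@..    
-0.05               ..##          ....  ++@@@@@@@@@@..    
-0.10                             ..........    ..@@......
-0.15                             ..............::@@......
-0.20                             ::......::::..::@@......
-0.25       **%%%%%%@@%%          ......##@@@@@@@@@@....  
-0.30       **##****====          ......##@@%%%%%%%%....  
-0.35       **==                  ......%%%%          ..  
-0.40       ##==                  ......%%%%  ....        
-0.45       ==::                        --==              
-0.50                                                     
-0.55 ::::::::::::::::::::::::::::::::..::..::..::..::....
```

```bash
python3 -m jog '[{"x":0,"y":0,"z":0,"spin":0,"grip":0.6},{"x":0,"y":0,"z":0,"spin":0,"grip":0.75},{"x":0,"y":0,"z":0,"spin":0,"grip":0.9},{"x":0,"y":0,"z":0,"spin":0,"grip":0.9},{"x":0,"y":0,"z":0,"spin":0,"grip":0.9},{"x":0.6,"y":0,"z":0,"spin":0,"grip":0.9},{"x":0.6,"y":0,"z":0,"spin":0,"grip":0.9},{"x":0.6,"y":0,"z":0,"spin":0,"grip":0.9},{"x":0.6,"y":0,"z":0,"spin":0,"grip":0.9},{"x":0.6,"y":0,"z":0,"spin":0,"grip":0.9},{"x":0.5,"y":0,"z":0,"spin":0,"grip":0.9},{"x":0,"y":0,"z":0,"spin":0,"grip":0.9},{"x":0,"y":0,"z":0,"spin":0,"grip":0.55},{"x":0,"y":0,"z":0,"spin":0,"grip":0.55},{"x":0,"y":0,"z":0,"spin":0,"grip":0.55},{"x":-1.1,"y":0,"z":0,"spin":0,"grip":0.55},{"x":-1.1,"y":0,"z":0,"spin":0,"grip":0.55},{"x":-1.3,"y":0,"z":0,"spin":0,"grip":0.55},{"x":0,"y":0,"z":0,"spin":0,"grip":0.55},{"x":0,"y":0,"z":0,"spin":0,"grip":0.55}]' 20
python3 - <<'E'
from h import *
drum(*cam("wrist","w20.png"),x0=675.5,lo=-.55,hi=.6)
E
```

```text
clock: 46.78
eef_pos: [691.7, 201.0, 70.7]
tcp_rot: [-3.141, -0.0, 3.101]
contact_force: [-0.3, 0.6, -0.2]
opening: 0.448
grasp_force: 0.0
 0.60   ......::    ..::::::....    ................::....
 0.55         **..  ::::......                ....====  ..
 0.50         ##++++++++..                        ##++    
 0.45         **########..                        %%++    
 0.40         ::::::::..                          @@++    
 0.35                                             @@==    
 0.30         ++++++++++                          @@--    
 0.25       ::########%%                          @@--    
 0.20         ........%%                          @@::    
 0.15                 %%                          --      
 0.10                 %%                                  
 0.05       ::++++++++%%                                  
-0.00       ++%%%%%%%%%%                --@@@@@@@@@@..    
-0.05               ..%%          ..    ++@@@@@@@@@@  ..  
-0.10               ..%%          ........    ..::@@    ..
-0.15               ..%%          ..............::@@  ....
-0.20       ++%%%%%%##%%          ............::::@@......
-0.25       **##########          ......**@@@@@@@@@@......
-0.30                             ......##@@##%%%%%%......
-0.35                             ......####        ....  
-0.40                 ..          ....  %%##  ..........  
-0.45       ::      ..::                ==::              
-0.50                                                     
-0.55 ..::..::::..::....::..::....::==....................
```

```bash
python3 -m jog '[{"x":0,"y":0,"z":0,"spin":0,"grip":0.6},{"x":0,"y":0,"z":0,"spin":0,"grip":0.75},{"x":0,"y":0,"z":0,"spin":0,"grip":0.9},{"x":0,"y":0,"z":0,"spin":0,"grip":0.9},{"x":0,"y":0,"z":0,"spin":0,"grip":0.9},{"x":0.6,"y":0,"z":0,"spin":0,"grip":0.9},{"x":0.6,"y":0,"z":0,"spin":0,"grip":0.9},{"x":0.6,"y":0,"z":0,"spin":0,"grip":0.9},{"x":0.6,"y":0,"z":0,"spin":0,"grip":0.9},{"x":0.6,"y":0,"z":0,"spin":0,"grip":0.9},{"x":0,"y":0,"z":0,"spin":0,"grip":0.9},{"x":0,"y":0,"z":0,"spin":0,"grip":0.9},{"x":0,"y":0,"z":0,"spin":0,"grip":0.55},{"x":0,"y":0,"z":0,"spin":0,"grip":0.55},{"x":0,"y":0,"z":0,"spin":0,"grip":0.55},{"x":-1,"y":0,"z":0,"spin":0,"grip":0.55},{"x":-1,"y":0,"z":0,"spin":0,"grip":0.55},{"x":-1,"y":0,"z":0,"spin":0,"grip":0.55},{"x":0,"y":0,"z":0,"spin":0,"grip":0.55},{"x":0,"y":0,"z":0,"spin":0,"grip":0.55}]' 20
python3 - <<'E'
from h import *
drum(*cam("wrist","w21.png"),x0=675.5,lo=-.55,hi=.6)
E
```

```text
clock: 48.5
eef_pos: [692.4, 201.0, 70.5]
tcp_rot: [3.142, 0.0, 3.101]
contact_force: [-0.2, 0.9, 0.1]
opening: 0.449
grasp_force: 0.0
 0.60   ..........  ..::::........  ..............::::....
 0.55                 ++::      ..          ....  ====    
 0.50                 ##..                        ##++    
 0.45                 --                          @@**    
 0.40                                             @@++    
 0.35                                             @@==    
 0.30       ..**********                          @@--    
 0.25       ::########%%                          @@--    
 0.20         ........%%                          @@--    
 0.15                 %%                          --      
 0.10                 %%                                  
 0.05       ::********%%                  ..              
-0.00       ==%%########                ::@@@@@@@@@@..    
-0.05       ==**                    ..  ++@@@@@@@@@@....  
-0.10       ++++                  ........      ..@@......
-0.15       ++++                  ................@@......
-0.20       ++%%@@@@@@%%          ..............::@@......
-0.25       ++%%%%%%%%%%          ......**@@@@@@@@@@......
-0.30                             ......**@@@@@@@@%%....  
-0.35                             ......**%%        ....  
-0.40       **%%%%%%%%##          ......%%%%  ........    
-0.45       ::==--==--::                ==++              
-0.50                                                     
-0.55 ....................................................
```

```bash
python3 -m jog '[{"x":0,"y":0,"z":-3,"spin":0,"grip":0.55},{"x":1.6,"y":-3.35,"z":0,"spin":0,"grip":0.55},{"x":1.6,"y":-3.35,"z":0,"spin":0,"grip":0.55},{"x":0,"y":0,"z":2,"spin":0,"grip":0.55},{"x":0,"y":0,"z":1,"spin":0,"grip":0.6},{"x":0,"y":0,"z":0,"spin":0,"grip":0.75},{"x":0,"y":0,"z":0,"spin":0,"grip":0.9},{"x":0,"y":0,"z":0,"spin":0,"grip":0.9},{"x":0,"y":0,"z":0,"spin":0,"grip":0.9},{"x":0,"y":0,"z":0,"spin":0,"grip":0.9}]' 20
```

```text
clock: 49.38
eef_pos: [656.8, 136.7, 70.0]
tcp_rot: [3.141, -0.001, 3.103]
contact_force: [3.0, 5.9, -12.8]
opening: 0.2
grasp_force: 21.4
```

```bash
python3 -m jog '[{"x":-0.6,"y":0,"z":0,"spin":0,"grip":0.9},{"x":-0.6,"y":0,"z":0,"spin":0,"grip":0.9},{"x":-0.6,"y":0,"z":0,"spin":0,"grip":0.9},{"x":-0.6,"y":0,"z":0,"spin":0,"grip":0.9},{"x":-0.6,"y":0,"z":0,"spin":0,"grip":0.9},{"x":-0.4,"y":0,"z":0,"spin":0,"grip":0.9},{"x":0,"y":0,"z":0,"spin":0,"grip":0.9},{"x":0,"y":0,"z":0,"spin":0,"grip":0.55},{"x":0,"y":0,"z":0,"spin":0,"grip":0.55},{"x":0,"y":0,"z":0,"spin":0,"grip":0.55},{"x":0,"y":0,"z":0,"spin":0,"grip":0.55}]' 20
python3 - <<'E'
from h import *
drum(*cam("wrist","w22.png"),x0=675.5,lo=-.55,hi=.6)
E
```

```text
clock: 50.3
eef_pos: [691.6, 134.2, 71.6]
tcp_rot: [3.142, 0.002, 3.102]
contact_force: [-0.3, -0.3, 0.0]
opening: 0.449
grasp_force: 0.0
 0.60 ..............--::......  ........::::::::::--......
 0.55 ......  ......++++......  ......  ==++++++++**  ....
 0.50               ==**        ..      ##%%%%%%%%##      
 0.45               ..--                ##**++++++==      
 0.40                                   **++              
 0.35       ..                          **==              
 0.30       @@########==                ##++--------      
 0.25       @@@@@@@@%%++                ##%%%%%%@@%%      
 0.20       ::::::::##++                ==========--      
 0.15               @@%%                                  
 0.10       ........@@##                ----------::      
 0.05       @@@@@@@@@@%%                %%@@@@@@@@**      
-0.00     ..@@@@@@@@@@**..  ....        --------##**      
-0.05     ..@@........  ......    ....          ****      
-0.10   ....@@....  ..........    ........  ....@@##....  
-0.15 ....::@@        ........    ......********@@##....  
-0.20 ....::@@@@@@@@@@==........  ......@@@@@@@@@@**....  
-0.25 ......@@@@@@@@@@--......  ........::::::::@@**....  
-0.30   ....          ........    ..............@@**....  
-0.35 ................  ......................  @@++....  
-0.40 ....--@@@@@@@@@@--......    ......%%%%%%%%@@==....  
-0.45     ..**********....  ....    ....**********--....  
-0.50                     ..  ........              ......
-0.55 ==--==--====------==--==--==--::::::::::::::..::....
```

```bash
python3 -m jog '[{"x":1.1,"y":0,"z":0,"spin":0,"grip":0.55},{"x":1.1,"y":0,"z":0.1,"spin":0,"grip":0.55},{"x":1.2,"y":0,"z":0,"spin":0,"grip":0.6},{"x":0,"y":0,"z":0,"spin":0,"grip":0.75},{"x":0,"y":0,"z":0,"spin":0,"grip":0.9},{"x":0,"y":0,"z":0,"spin":0,"grip":0.9},{"x":0,"y":0,"z":0,"spin":0,"grip":0.9},{"x":-0.6,"y":0,"z":0,"spin":0,"grip":0.9},{"x":-0.6,"y":0,"z":0,"spin":0,"grip":0.9},{"x":-0.6,"y":0,"z":0,"spin":0,"grip":0.9},{"x":-0.6,"y":0,"z":0,"spin":0,"grip":0.9},{"x":-0.6,"y":0,"z":0,"spin":0,"grip":0.9},{"x":-0.5,"y":0,"z":0,"spin":0,"grip":0.9},{"x":0,"y":0,"z":0,"spin":0,"grip":0.9},{"x":0,"y":0,"z":0,"spin":0,"grip":0.55},{"x":0,"y":0,"z":0,"spin":0,"grip":0.55},{"x":0,"y":0,"z":0,"spin":0,"grip":0.55},{"x":0,"y":0,"z":0,"spin":0,"grip":0.55}]' 20
python3 - <<'E'
from h import *
drum(*cam("wrist","w23.png"),x0=675.5,lo=-.55,hi=.6)
E
```

```text
clock: 51.85
eef_pos: [692.6, 134.0, 70.2]
tcp_rot: [3.142, 0.001, 3.102]
contact_force: [0.7, -0.7, -0.0]
opening: 0.454
grasp_force: 0.0
 0.60 ..............::::......  ........::::::::::==......
 0.55               ++##        ..      ++##########      
 0.50               ==**        ..      ........--##      
 0.45               ..::                        ::##      
 0.40                                   ........--##      
 0.35                                   **%%%%@@%%##      
 0.30       @@@@%%####==                ++##########      
 0.25       @@@@@@@@@@++                                  
 0.20       ::::::::%%**                                  
 0.15               @@%%                ::        ..      
 0.10       ........%%%%                @@::    ==%%      
 0.05       @@@@@@@@@@##                @@::    ==##      
-0.00     ..@@@@@@@@@@**                @@--    ==##      
-0.05     ..@@..        ....      ..  ..@@--....****      
-0.10     ..@@..    ..    ....    ......@@@@@@@@@@**  ....
-0.15     ..@@........  ......    ......%%%%%%%%@@%%......
-0.20     ..@@@@@@@@@@==......    ............  %%##......
-0.25   ....@@@@@@@@@@--......    ..............@@**......
-0.30 ....              ......    ..............@@**....  
-0.35 ..    ..........  ....      ..............%%==....  
-0.40     ::@@@@@@@@@@--  ..      ..............  ......  
-0.45     ..**********....  ..      ..........  ..  ..    
-0.50                       ..      ..                ..  
-0.55 ========================------::::::::::::::::::..::
```

```bash
python3 -m jog '[{"x":1.3,"y":0,"z":0,"spin":0,"grip":0.55},{"x":1.3,"y":0,"z":0,"spin":0,"grip":0.55},{"x":1.2,"y":0,"z":0,"spin":0,"grip":0.6},{"x":0,"y":0,"z":0,"spin":0,"grip":0.75},{"x":0,"y":0,"z":0,"spin":0,"grip":0.9},{"x":0,"y":0,"z":0,"spin":0,"grip":0.9},{"x":0,"y":0,"z":0,"spin":0,"grip":0.9},{"x":-0.6,"y":0,"z":0,"spin":0,"grip":0.9},{"x":-0.6,"y":0,"z":0,"spin":0,"grip":0.9},{"x":-0.6,"y":0,"z":0,"spin":0,"grip":0.9},{"x":-0.6,"y":0,"z":0,"spin":0,"grip":0.9},{"x":-0.6,"y":0,"z":0,"spin":0,"grip":0.9},{"x":-0.7,"y":0,"z":0,"spin":0,"grip":0.9},{"x":0,"y":0,"z":0,"spin":0,"grip":0.9},{"x":0,"y":0,"z":0,"spin":0,"grip":0.55},{"x":0,"y":0,"z":0,"spin":0,"grip":0.55},{"x":0,"y":0,"z":0,"spin":0,"grip":0.55},{"x":0,"y":0,"z":0,"spin":0,"grip":0.55}]' 20
python3 - <<'E'
from h import *
drum(*cam("wrist","w24.png"),x0=675.5,lo=-.55,hi=.6)
E
```

```text
clock: 53.4
eef_pos: [691.6, 134.0, 70.1]
tcp_rot: [-3.142, 0.001, 3.102]
contact_force: [-0.1, -0.2, 0.0]
opening: 0.451
grasp_force: 0.0
 0.60 ..............--::......  ..................--......
 0.55 ....    ......++++....    ....  ..........::##  ..  
 0.50               ==**        ..              ::##      
 0.45               ..--                          --      
 0.40                                                     
 0.35       ..                                            
 0.30       @@%%%%%%##**                **##########      
 0.25       @@@@@@@@%%++                %%##%%%%%%%%      
 0.20       ::::::::**++                ##::........      
 0.15               @@%%                %%::              
 0.10       ......  @@##                @@::              
 0.05       @@@@%%@@@@%%                @@********==      
-0.00     ..@@@@@@@@@@**  ......        %%%%%%%%%%##      
-0.05 ......@@....  ..  ........  ....          ****      
-0.10   ....@@................    ..............%%%%......
-0.15 ......@@    ..............  ..............@@##......
-0.20   ..::@@@@@@@@@@==........  ......@@@@@@@@@@##......
-0.25 ....::@@@@@@@@@@--........  ......@@@@@@@@@@==......
-0.30 ....            ..........  ......          ........
-0.35 ..    ..................    ......................  
-0.40   ..--@@@@@@@@@@--......    ....::@@@@@@@@@@**....  
-0.45 ..  ..%%********........  ........**********::....  
-0.50                   ................            ......
-0.55 ----========================--::::::::::::::::::::::
```

```bash
python3 -m jog '[{"x":0,"y":0,"z":-4,"spin":0,"grip":0.55},{"x":0,"y":0,"z":-4,"spin":0,"grip":0.5},{"x":1.5,"y":-3,"z":-2,"spin":0,"grip":0.4},{"x":1.5,"y":-3,"z":-2,"spin":0,"grip":0.3},{"x":1.5,"y":-3.3,"z":-1.5,"spin":0,"grip":0.3},{"x":1.5,"y":-3.3,"z":-1.5,"spin":0,"grip":0.3},{"x":1.5,"y":-3.3,"z":-1.5,"spin":0,"grip":0.3},{"x":1.5,"y":-3.3,"z":0,"spin":0,"grip":0.3},{"x":1.5,"y":-3.3,"z":0,"spin":0,"grip":0.3},{"x":0,"y":0,"z":0,"spin":0,"grip":0.3},{"x":0,"y":0,"z":0,"spin":0,"grip":0.3}]'
python3 - <<'E'
from h import *
im,C=cam("wrist","w25.png");cv2.imwrite("pics/w25f.png",cv2.resize(cv2.flip(im,-1),None,fx=1.42,fy=1.42))
E
```

```text
clock: 54.37
eef_pos: [576.5, -88.2, 235.5]
tcp_rot: [-3.141, 0.001, 3.099]
contact_force: [1.0, -0.1, 0.1]
opening: 0.697
grasp_force: 0.0
```

View pics/w25f.png

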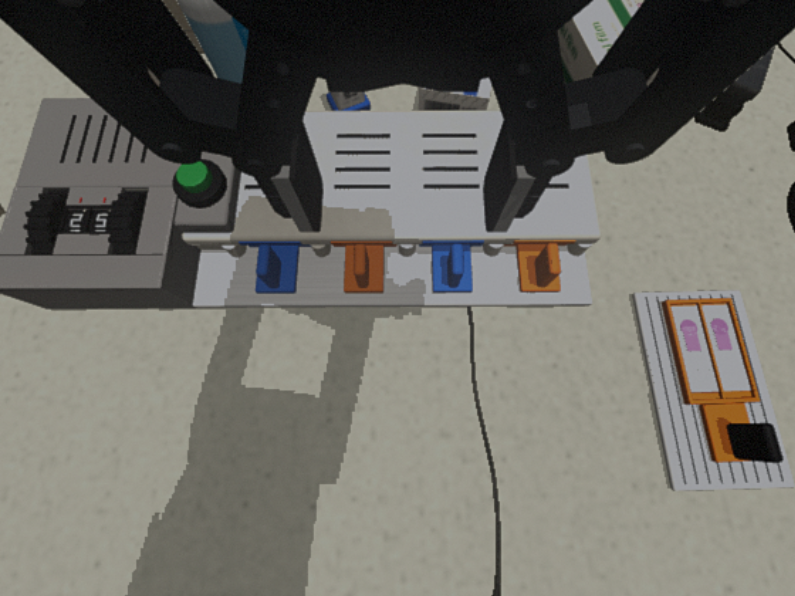

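Run:
```python
from h import *
for n in ("w2.png","w14.png","w25.png"):
    im,C=load(n)
    for S,ce,m in comps(im,"g",60): print(n,S,onz(C,S[0]+S[2]/2,S[1]+S[3]/2,84).round(1))
plan(702,74,-0.04,115)
```

```text
w2.png [313 292  22  18 259] [705.   76.6  84. ]
w25.png [414 288  22  18 301] [703.4  77.7  84. ]
at [577.1 -87.1 235.3] spin -0.002 xy [-11.83  16.59] z 12.03
```

```bash
python3 -m jog '[{"x":-2,"y":2.8,"z":0,"spin":0,"grip":0.6},{"x":-2,"y":2.8,"z":0,"spin":0,"grip":0.8},{"x":-2,"y":2.8,"z":0,"spin":0,"grip":1},{"x":-2,"y":2.8,"z":0,"spin":0,"grip":1},{"x":-2,"y":2.8,"z":0,"spin":0,"grip":1},{"x":-2,"y":2.8,"z":0,"spin":0,"grip":1},{"x":0,"y":0,"z":4,"spin":0,"grip":1},{"x":0,"y":0,"z":4,"spin":0,"grip":1},{"x":0,"y":0,"z":4,"spin":0,"grip":1},{"x":0,"y":0,"z":0,"spin":0,"grip":1},{"x":0,"y":0,"z":0,"spin":0,"grip":1},{"x":0,"y":0,"z":0,"spin":0,"grip":1}]' 20
```

```text
clock: 55.42
eef_pos: [705.0, 77.6, 116.8]
tcp_rot: [3.141, 0.002, 3.103]
contact_force: [0.5, -0.7, 0.4]
opening: -0.001
grasp_force: 0.0
```

```bash
python3 -m jog '[{"x":0,"y":0,"z":1.5,"spin":0,"grip":1},{"x":0,"y":0,"z":1.2,"spin":0,"grip":1},{"x":0,"y":0,"z":0.4,"spin":0,"grip":1},{"x":0,"y":0,"z":0.3,"spin":0,"grip":1},{"x":0,"y":0,"z":0.2,"spin":0,"grip":1},{"x":0,"y":0,"z":0.1,"spin":0,"grip":1},{"x":0,"y":0,"z":0,"spin":0,"grip":1},{"x":0,"y":0,"z":0,"spin":0,"grip":1}]'
```

```text
clock: 56.08
eef_pos: [704.3, 76.7, 81.7]
tcp_rot: [3.141, 0.002, 3.102]
contact_force: [-9.5, 0.2, 25.8]
opening: 0.001
grasp_force: 12.7
```

```bash
for i in 1; do python3 -m jog '[{"x":0,"y":0,"z":-1.2,"spin":0,"grip":1},{"x":0,"y":0,"z":0,"spin":0,"grip":1},{"x":0,"y":0,"z":0,"spin":0,"grip":1},{"x":0,"y":0,"z":0,"spin":0,"grip":1}]'; python3 -m jog '[{"x":0,"y":0,"z":0.2,"spin":0,"grip":1},{"x":0,"y":0,"z":0,"spin":0,"grip":1},{"x":0,"y":0,"z":0,"spin":0,"grip":1}]';python3 -m jog '[{"x":0,"y":0,"z":0.2,"spin":0,"grip":1},{"x":0,"y":0,"z":0,"spin":0,"grip":1},{"x":0,"y":0,"z":0,"spin":0,"grip":1}]';python3 -m jog '[{"x":0,"y":0,"z":0.2,"spin":0,"grip":1},{"x":0,"y":0,"z":0,"spin":0,"grip":1},{"x":0,"y":0,"z":0,"spin":0,"grip":1}]';python3 -m jog '[{"x":0,"y":0,"z":0.2,"spin":0,"grip":1},{"x":0,"y":0,"z":0,"spin":0,"grip":1},{"x":0,"y":0,"z":0,"spin":0,"grip":1}]'; done | grep -E "eef|contact|clock"
```

```text
clock: 56.42
eef_pos: [703.3, 76.5, 89.6]
contact_force: [0.5, 0.1, -0.3]
clock: 56.67
eef_pos: [703.4, 76.6, 87.2]
contact_force: [-0.5, -1.7, 1.5]
clock: 56.92
eef_pos: [703.5, 76.6, 85.6]
contact_force: [-1.7, -0.5, 2.5]
clock: 57.17
eef_pos: [703.6, 76.6, 83.8]
contact_force: [-1.9, -0.7, 3.7]
clock: 57.42
eef_pos: [703.6, 76.6, 82.1]
contact_force: [-2.1, -1.2, 6.7]
```

```bash
python3 -m jog '[{"x":0,"y":0,"z":0.15,"spin":0,"grip":1},{"x":0,"y":0,"z":0.1,"spin":0,"grip":1},{"x":0,"y":0,"z":0,"spin":0,"grip":1},{"x":0,"y":0,"z":0,"spin":0,"grip":1}]' && python3 -m jog '[{"x":0,"y":0,"z":-1,"spin":0,"grip":1},{"x":0,"y":0,"z":-4,"spin":0,"grip":1},{"x":0,"y":0,"z":-4,"spin":0,"grip":1},{"x":1.5,"y":-3,"z":-3,"spin":0,"grip":0.8},{"x":1.5,"y":-3,"z":-2,"spin":0,"grip":0.6},{"x":1.5,"y":-3,"z":-1.5,"spin":0,"grip":0.3},{"x":1.5,"y":-3,"z":0,"spin":0,"grip":0.3},{"x":1.5,"y":-3,"z":0,"spin":0,"grip":0.3},{"x":2,"y":-2,"z":0,"spin":0,"grip":0.3},{"x":2,"y":0,"z":0,"spin":0,"grip":0.3},{"x":1,"y":0,"z":0,"spin":0,"grip":0.3},{"x":0,"y":0,"z":0,"spin":0,"grip":0.3},{"x":0,"y":0,"z":0,"spin":0,"grip":0.3}]'
python3 - <<'E'
from h import *
im,C=cam("wrist","w26.png")
def ends(im,C):
    for c in "ob":
        for S,ce,m in comps(im,c,150):
            if c and onz(C,*ce,30)[0]>600 and S[2]<60:
                print(c,S,onz(C,S[0]+S[2]/2,S[1],21).round(1))
    for t in trays(im,C): print(*t)
    for S,ce,m in comps(im,"g",60): print("g",S,ce)
for n in ("w25.png","w26.png"): print(n);ends(*load(n))
drum(*load("w26.png"),x0=675.5,lo=-.55,hi=.6,dt=0.08)
E
```

```text
clock: 57.75
eef_pos: [703.7, 76.6, 81.7]
tcp_rot: [3.142, 0.001, 3.102]
contact_force: [-9.0, -0.9, 22.6]
opening: 0.0
grasp_force: 11.4
clock: 58.83
eef_pos: [573.7, -85.6, 232.3]
tcp_rot: [3.141, 0.001, 3.102]
contact_force: [-0.3, 0.1, 0.7]
opening: 0.695
grasp_force: 0.0
w25.png
o [155 215  42  36 723] [ 611.4 -218.    21. ]
o [290 215  28  33 731] [618.6 -54.7  21. ]
b [220 215  42  35 715] [ 615.1 -135.    21. ]
b [348 214  44  36 698] [621.   29.5  21. ]
o 2 [ 554.5 -363.8   57.5   85.9] -0.005 [ 478.5 -363.4]
g [414 288  22  18 301] [424.3 296.6]
w26.png
o [163 218  30  33 514] [ 612.2 -212.    21. ]
o [288 218  28  35 744] [618.6 -54.7  21. ]
o [152 230  43  24 244] [ 628.2 -220.1   21. ]
b [217 218  43  35 697] [ 615.4 -135.3   21. ]
b [347 218  43  35 669] [622.1  29.7  21. ]
o 2 [ 554.8 -363.9   57.4   85.5] -0.007 [ 478.8 -363.4]
g [412 292  22  19 255] [422.1 299.7]
 0.60           ..--..                        ..          
 0.52             ----                          ..        
 0.44               ..                                    
 0.36     ----------..                ::--------          
 0.28     ::++++++**==                ++**++++++==        
 0.20       ......--**                ==++........        
 0.12       ......--**..              ==**..              
 0.04     ==++++++++++..              ==##++++****..      
-0.04     ++==........                  ......==**        
-0.12     ++++......                    ....  --**..      
-0.20     ==********==                --********++        
-0.28                                                     
-0.36     ..--------..                ..--------..        
-0.44                                     ..              
-0.52 ::::::::::::::::::::::::....::::::::::::::::::::
```

```bash
python3 -c "
from rig import *
print(sign_off())"
```

```text
the job is handed in; nothing more can be done
None
```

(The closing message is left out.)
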